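Lock the riddle screen with its spring toggle

TASK

Push the potato riddle's screen fully home, then take the spring toggle from the wooden parking block, pass its crossbar down through the slot in the screen's lug, press it down until you feel it bottom in the receptacle below, give it a quarter turn while it is down and let go, so that its spring draws the bar up and it holds the screen. Press by feel and do not force anything; leave the round-knobbed pin, the potatoes and the brush alone.

Things in the scene. Friction and masses are not known exactly. Their poses are not given: they have to be found in the camera images.
- riddle: the potato riddle (sizer): green steel frame 300 x 290 mm on four rubber feet, fixed to the bench. Origin on the bench under its receptacle, at the middle of its front; +x is the way the screen is pushed home (roughly away from the robot), z up. Never press the toggle on any part of it with more than 30 N, nor push it or its screen with more than 40 N
- screen (a joint): how far the screen is drawn out towards the robot, in m: 0 is fully home against its stop, up to 0.06; it starts 0.025 to 0.045 out and slides on its rails with about 2 N of friction, no spring. Its slot lines up with the receptacle only when it is home
- front_bar (a point): middle of the front face of the screen's aluminium front bar, moves with the screen, 87 mm above the bench. The bar is 14 mm high, runs 136 mm to either side along the riddle's y, and can be pushed by closed fingers on that face beside the lug. The parts below it (green cross member, housing) reach up to 70 mm above the bench, under the lug up to 90 mm
- lug_slot (a point): middle of the slot on the top face of the lug, moves with the screen, 94 mm above the bench. The lug is a 4 mm aluminium plate, 48 x 48 mm, in front of the middle of the front bar and flush with its top; the slot is 34 mm long (x of this frame) and 8 mm wide (y), its middle 24 mm in front of the front bar's face
- receptacle (a point): on the riddle, where the middle of the lug's slot lies when the screen is home. Below it is a closed steel cup: a keeper plate slotted like the lug, under it room for the bar to turn and a solid floor. Screw-set height, different each time, not measured, to be felt: plate's underside 19 to 35 mm below this point, floor always 8.5 mm lower (2.5 mm play for the 6 mm high bar)
- toggle_grip (a point): middle of the toggle's black grip: 46 mm long (x), 18 mm thick (y), 26 mm high, in line with the crossbar below; z up. The toggle, 93 mm tall, 0.1 to 0.17 kg, stands in a slot of the parking block. Under the grip is a 20 mm round hub with a press flange, 34 mm across, whose top is 23 mm and underside 28 mm below this point
- toggle_collar (a point): middle of the underside of the sprung collar on the toggle's shank, a 26 mm steel washer 4 mm thick, 59 mm below the middle of the grip when slack. It rests on the block, later on the lug. Its spring (0.2 N per mm, 2.4 N preload) lets the toggle be pressed down up to 24 mm through it
- toggle_bar (a point): middle of the toggle's steel crossbar, 77 mm below the middle of the grip: 30 mm long (x), 6 mm wide, 6 mm high, on a 6 mm shank. With the slack collar resting on the lug it is 18 mm below the lug's top, still between the slot's walls. Turned, it seats in a V groove 11 mm wide, 3 mm deep, in the keeper plate's underside, square to the slot
- block: the wooden parking block, 75 x 180 x 45 mm, fixed to the bench, origin under its middle; two slots 34 x 9 mm, 32 mm deep, long side along its x, at y = -48 and +48 mm. One holds the toggle, the other the pin
- pin: a plain locating pin with a round black knob 32 mm across, in the other slot of the block; stays there. Origin at the underside of its flange
- potato1: a red potato on the bench, about 78 x 58 x 50 mm, not to be disturbed
- potato2: a yellow potato on the bench, about 70 x 54 x 46 mm, not to be disturbed
- potato3: a red potato on the bench, about 66 x 52 x 45 mm, not to be disturbed
- potato4: a yellow potato on the bench, about 84 x 60 x 52 mm, not to be disturbed
- potato5: a red potato on the bench, about 62 x 50 x 43 mm, not to be disturbed
- brush: a hand brush on the bench, 190 mm long, not to be disturbed
Things that resemble listed ones, but are neither listed nor needed, are in the scene too. Leave any blue or purple look-alike of the part that bears toggle_grip alone.

How it is judged:
By the outcome, as a careful person would: the job done as asked, in the order asked, and still so for the second after the job is handed in, with the robot touching nothing.
It also fails if it takes over 72 s, if anything falls off the work surface, if the arm or the gripper's body presses on something with over 40 N, if the wrist force passes 120 N, or if a joint passes its speed limit or range.

ROBOT

A 7-joint arm with a two-finger parallel gripper is mounted at the origin on the work surface. World frame = base frame: x ahead of the robot, y to its left, z up, the work surface at z = 0. Lengths are in m, angles in rad, forces in N, time in s.
With the tool pointing down it reaches from about 0.425 to 0.875 m from the base axis. Payload 4.7 kg.
Tool frame: the origin (TCP) lies between the finger pads; the fingertips stand 25 mm ahead of it and the grasp point (between the pads) lies 6 mm ahead of it; z points along the fingers, y is the direction in which the jaws open and shut (so a half turn about z gives the same grasp; the last joint's range is limited). The gripper opens to 87 mm and grips with 3 to 60 N. Pads are 19 mm wide; open, the fingers measure 117 mm over their backs; the gripper's body (75 mm by 190 mm) begins 51 mm behind the grasp point.
Start: joints at [1.262, 0.321, -0.07, 1.45, 0.023, 1.371, -0.057], TCP at [0.206, -0.616, 0.248] pointing down, gripper open.
Joint ranges: [-2.86, 2.86], [-0.3, 2.09], [-1.38, 1.24], [0.06, 2.45], [-1.56, 4.7], [0.09, 2.05], [-2.69, 2.69]. Speed limits (rad/s): [2.57, 2.57, 3.14, 3.14, 3.14, 3.14, 3.14].

INTERFACE

Orientations are given as [roll, pitch, yaw] about the fixed x, y, z axes, in that order (R = Rz(yaw) Ry(pitch) Rx(roll)).
In Python, from bench import observe, snapshot, arm, models gives the robot as it stands.
- The arm moves only by the tool move_arm, never from a script. Its argument "plan" is a list that holds one entry, the list of rows, each a list of 6 numbers: the shift along the tool's x, y, z in mm, then the turn, a rotation vector about the tool's x, y, z in rad. A call has 1 to 20 rows; each row shifts and turns the commanded pose from where the row before left it, along the tool's axes as they then stand; what a row does not reach is not made up. A row lasts 1/10 s, in which the tool goes at most 50 mm and 8.59 degrees, less where a joint would pass 70% of its speed; a pose out of reach is approached as far as the arm can. A call is refused whole if a number of a shift passes 50 or a number of a turn 0.15, either way. A call with a gripper value outside its range is refused whole. "jaw" is the opening, from 0 (shut) to 1 (fully open), set as the call begins (left out, the last holds). The fingers move at their own pace and stop on an object; "newtons" is the grip in N (left out, the last holds). Time passes only in rows, so rows that do not move let the fingers close. It gives the time, the measured TCP pose, the force and the opening at its end, in the units of the state.
- observe(): the state, without advancing time (a new reading comes with each control period).
- snapshot(name): name is "side" or "top"; returns a dict with "image" (420x560x3 uint8, red, green, blue), "fx", "fy", "cx", "cy" (pixels), "T" (4x4, takes a point from camera to world coordinates). Camera axes: x right, y up, looking along -z (the intrinsics and any distortion apply to the point x, -y, -z); pixel columns grow to the right and rows downward; lengths in m; the calibration is good to about 2 mm. A picture is of the moment at which its call begins. There is no depth.
- arm.sign_off(): hands the job in, once; it reports no verdict.
Trained networks look in a picture, given as the dict that the camera call returned (one of the last four; its "shot" number tells which), for a name from the list of things; names that differ only in an ending like _2 or _b are one class to them, and where a whole thing is asked for, a point or a joint stands for the part that bears it (a point fixed in the world has none). Each returns a list of dicts, best first, with "score" (0 to 1); they miss things now and then, are a little off and sometimes report something else, mostly with a low value. They report only what shows in the picture. A call takes as long as a camera call. They do not tell look-alikes from the thing itself.
- models.silhouettes(name, picture): "mask" (420x560 bool, what is visible of it) and "at" ([column, row] in pixels, amid what is visible of it).
The state is a dict: "time": time; "qpos": joint angles; "dq": joint speeds; "effort": joint torques, N m; "tcp_pos": TCP position; "tcp_rot": TCP orientation; "ft_force": force on the tool from outside, world axes, zero at the start; "wrist_torque": the same for the moment, N m; "width": finger opening in m.
Only numpy, scipy, OpenCV 4.12 (cv2) and the standard library are available. Lean on these libraries where they do the work, as an engineer would, in place of code of your own. Each camera call takes 0.05 s, during which the arm holds its last target.

## Working session

There is one attempt and no reset: what is moved stays moved. The work goes in short steps, Python scripts to look and compute and a tool call to move; the robot and the scene stay as the last step left them, time stands still between calls to the robot, and variables do not carry over. Pictures are saved under pics/ and viewed, and the job is handed in when it is done.

Besides the shell and the picture viewer there is one more tool, called after "Request:" as name([rows], argument=value, ...), one row to a line, values as JSON. move_arm: Moves the arm, as the interface text tells. Its arguments: {"type":"object","properties":{"plan":{"type":"array"},"jaw":{"type":"number"},"newtons":{"type":"number"}},"required":["plan"]}

```bash
ls -la; mkdir -p pics; cat > h.py <<'E'
import numpy as np, cv2
from bench import observe, snapshot, arm, models
def save(img,name): cv2.imwrite('pics/'+name, cv2.cvtColor(np.ascontiguousarray(img),cv2.COLOR_RGB2BGR))
def ray(p,u,v):
    d=np.array([(u-p['cx'])/p['fx'],-(v-p['cy'])/p['fy'],-1.0])
    T=np.array(p['T']); return T[:3,3],T[:3,:3]@d
def atz(p,u,v,z):
    o,d=ray(p,u,v); return o+d*(z-o[2])/d[2]
def proj(p,X):
    T=np.array(p['T']); c=T[:3,:3].T@(np.array(X)-T[:3,3]); return p['cx']+p['fx']*c[0]/-c[2], p['cy']-p['fy']*c[1]/-c[2]
E
python3 - <<'E'
from h import *
s=observe(); print(s)
for n in ['top','side']:
    p=snapshot(n); print({k:(v if k!='image' else v.shape) for k,v in p.items()})
    save(p['image'],n+'0.png')
    for m in ['riddle','front_bar','toggle_grip','block','pin','brush']:
        print(n,m,[(round(r['score'],2),np.round(r['at'],1).tolist(),int(r['mask'].sum())) for r in models.silhouettes(m,p)])
E
```

```text
total 12
drwxr-xr-x  3 agent agent 4096 Dec  7 05:06 .
drwxr-xr-x 23 root  root  4096 Dec  7 05:06 ..
drwxr-xr-x  2 agent agent 4096 Dec  7 05:06 pics
{'time': 0.0, 'qpos': array([ 1.26211822,  0.32182027, -0.07010019,  1.45168727,  0.02261592,
        1.37082378, -0.05693695]), 'dq': array([-0.0015657 ,  0.00076338, -0.00049195,  0.00100943, -0.00173771,
        0.0019612 , -0.00028439]), 'effort': array([-6.39753507e-04, -4.91274047e+01, -4.04133741e-01, -3.12528992e+01,
       -6.39001513e-02,  4.35206573e-02,  1.69535642e-04]), 'tcp_pos': array([ 0.20597423, -0.61595194,  0.24645723]), 'tcp_rot': array([-3.13964455e+00,  1.11465875e-04,  3.22789955e-01]), 'ft_force': array([ 0.18593187,  0.67938213, -0.00680283]), 'wrist_torque': array([0.01721906, 0.03714259, 0.01556424]), 'width': 0.08700070750978646}
{'image': (420, 560, 3), 'fx': 474.23416402244925, 'fy': 474.23416402244925, 'cx': 285.2028936641472, 'cy': 211.81350212426486, 'T': array([[ 0.02095242,  0.99546918, -0.09274751,  0.43432074],
       [-0.99932495,  0.0236526 ,  0.02811036,  0.0582654 ],
       [ 0.03017672,  0.09
[... 425 characters left out ...]
482.5166679281796, 'fy': 482.5166679281796, 'cx': 269.38450519346674, 'cy': 213.7567707320258, 'T': array([[-0.81128368,  0.35197734, -0.46683053, -0.06690311],
       [-0.58438128, -0.51251691,  0.6291462 ,  0.83125401],
       [-0.01781333,  0.78322307,  0.62148557,  0.88558345],
       [ 0.        ,  0.        ,  0.        ,  1.        ]]), 'shot': 2}
side riddle [(0.63, [367.5, 183.5], 378), (0.58, [266.8, 179.3], 8424)]
side front_bar [(0.8, [293.0, 175.4], 1795)]
side toggle_grip [(0.92, [197.2, 281.5], 364), (0.84, [265.1, 286.1], 403)]
side block [(0.56, [216.8, 290.3], 2427)]
side pin [(0.55, [228.7, 265.7], 178)]
side brush [(0.61, [131.2, 315.6], 849), (0.56, [364.9, 183.7], 336)]
```

View pics/top0.png

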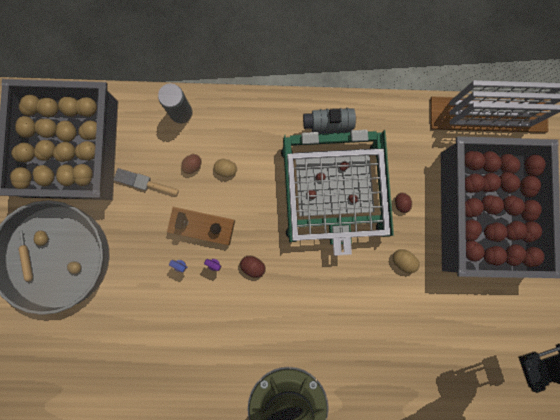

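View pics/side0.png

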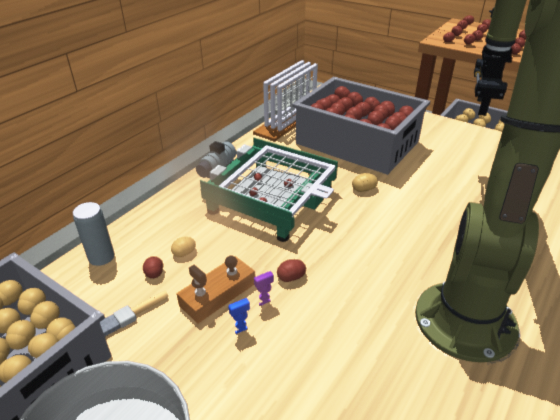

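```bash
python3 - <<'E'
from h import *
for n,(a,b,c,d) in {'top':(150,190,290,290),'side':(160,220,300,330)}.items():
    i=cv2.imread(f'pics/{n}0.png')[b:d,a:c]; cv2.imwrite(f'pics/{n}0c.png',cv2.resize(i,None,fx=5,fy=5,interpolation=cv2.INTER_CUBIC))
i=cv2.imread('pics/top0.png')[130:230,260:420]; cv2.imwrite('pics/top0d.png',cv2.resize(i,None,fx=5,fy=5,interpolation=cv2.INTER_CUBIC))
E
```

```text
(no output)
```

View pics/top0c.png

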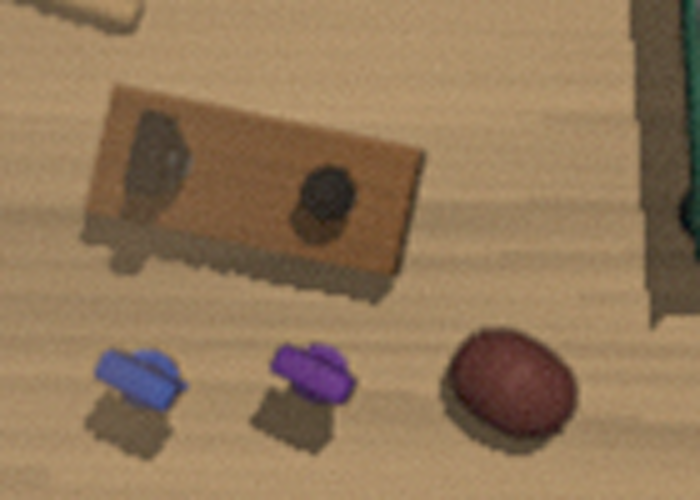

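View pics/side0c.png

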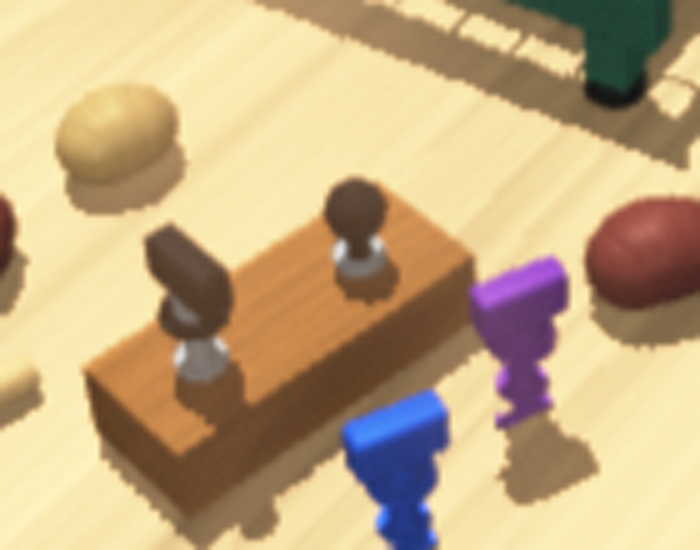

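View pics/top0d.png

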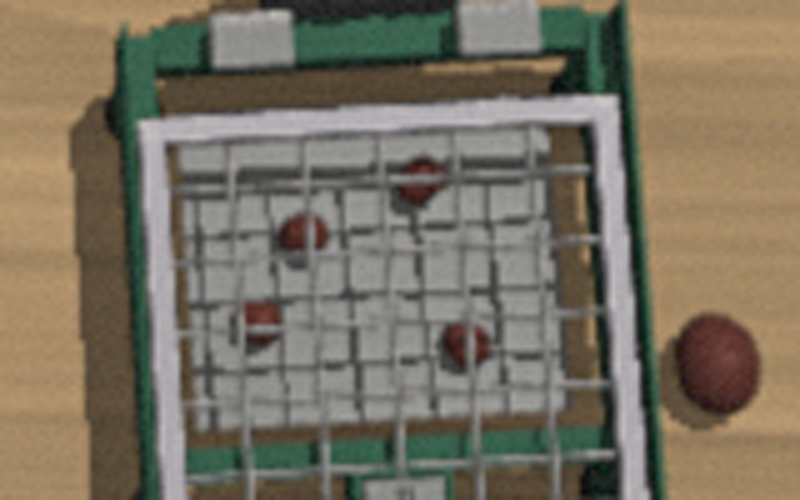

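Candidates for the toggle in the top view are the black long grip in the block (181,221), the black round knob in the block (215,230), the blue one (178,265) and the purple one (213,265). Only the one at (181,221) is a long black grip standing in the block; the round knob is the pin, and the coloured ones are look-alikes. The crops confirm this. Next I measure.

```bash
python3 - <<'E'
from h import *
def crop(n,a,b,c,d,f,o):
    i=cv2.imread(f'pics/{n}0.png')[b:d,a:c]; cv2.imwrite('pics/'+o,cv2.resize(i,None,fx=f,fy=f,interpolation=cv2.INTER_CUBIC))
crop('top',280,190,400,265,6.5,'lugtop.png')
crop('side',255,155,355,225,8,'lugside.png')
crop('top',160,200,240,250,10,'blk.png')
p=snapshot('top'); 
c=[(173,207),(235,220),(230,245),(167,233)]
P=[atz(p,*x,.045) for x in c]; print(np.round(P,3)); P=np.array(P)
print(np.linalg.norm(P-np.roll(P,-1,0),axis=1), P.mean(0))
q=snapshot('side')
for r in models.silhouettes('toggle_grip',p)[:2]:
  print('top grip',r['at'],atz(p,*r['at'],.11))
for r in models.silhouettes('toggle_grip',q)[:2]: print('side',r['at'],atz(q,*r['at'],.104))
E
```

```text
[[0.568 0.342 0.045]
 [0.534 0.164 0.045]
 [0.462 0.176 0.045]
 [0.493 0.356 0.045]]
[0.18163193 0.07297699 0.18285892 0.0762261 ] [0.51419422 0.25933794 0.045     ]
top grip [181.6, 219.1] [0.528611   0.30389531 0.11      ]
top grip [176.5, 266.9] [0.39883642 0.31228334 0.11      ]
side [240.8, 312.1] [0.37711529 0.34022829 0.104     ]
side [265.4, 286.2] [0.37806642 0.25228359 0.104     ]
```

View pics/lugtop.png

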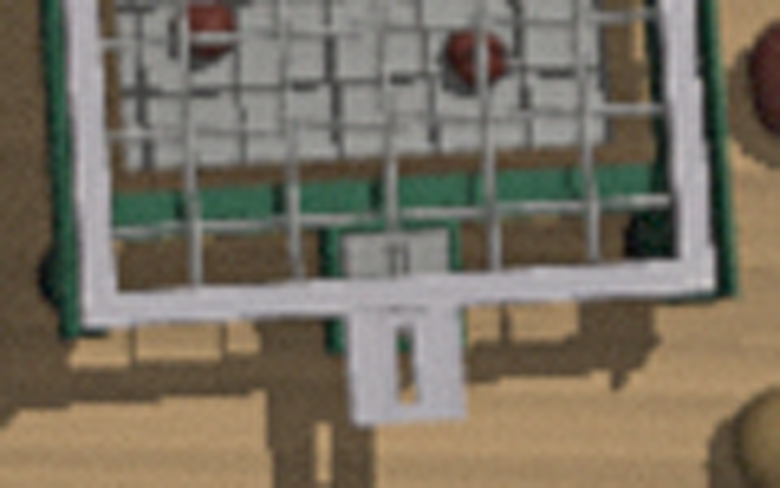

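View pics/lugside.png

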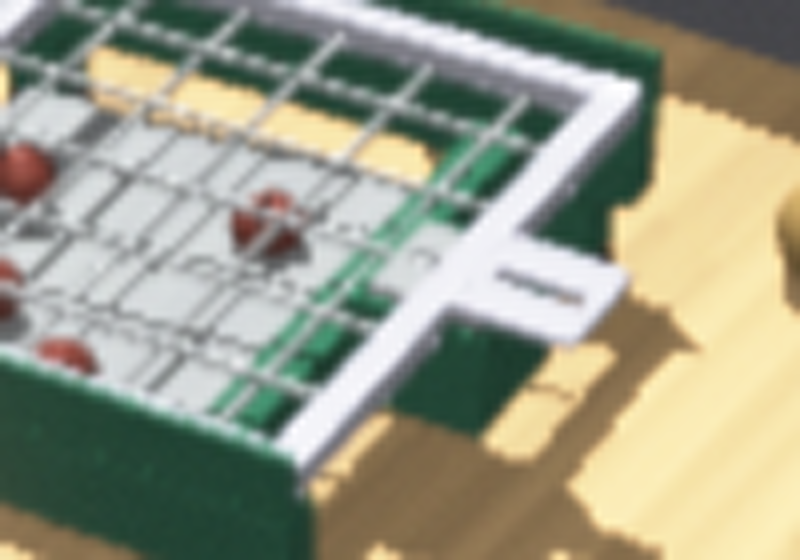

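View pics/blk.png

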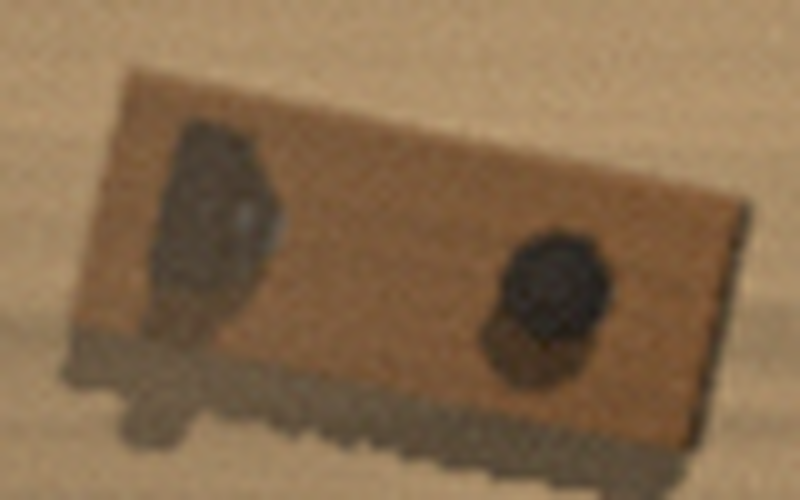

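```bash
cat >> h.py <<'E'
from scipy.optimize import minimize
import itertools
def poly(p,pts,ss=8,shape=(420,560)):
    m=np.zeros(shape,np.float32); 
    return m
def softmask(p,polys,roi,ss=8):
    # polys: list of (Nx3, value) ; roi a,b,c,d
    a,b,c,d=roi; m=np.zeros(((d-b)*ss,(c-a)*ss),np.float32)
    for X,v in polys:
        q=np.array([proj(p,x) for x in X]); q=((q-[a,b]+.5)*ss-.5)
        cv2.fillPoly(m,[np.round(q*16).astype(np.int32)],v,shift=4)
    return cv2.resize(m,(c-a,d-b),interpolation=cv2.INTER_AREA)
def rect(x0,x1,y0,y1,z,T):
    x,y,t=T; R=np.array([[np.cos(t),-np.sin(t)],[np.sin(t),np.cos(t)]])
    P=np.array([[x0,y0],[x1,y0],[x1,y1],[x0,y1]])@R.T+[x,y]
    return np.c_[P,np.full(4,z)]
E
python3 - <<'E'
from h import *
p=snapshot('top'); q=snapshot('side')
# lug_slot initial
def pol(T): # T = lug slot pose
    return [(rect(.024,.032,-.136,.136,.094,T),1.),(rect(-.024,.0241,-.024,.024,.094,T),1.),(rect(-.017,.017,-.004,.004,.094,T),0.)]
def cost(T,cam,roi,full=False):
    img=cam['image'][roi[1]:roi[3],roi[0]:roi[2]].astype(float).min(2)
    m=softmask(cam,pol(T),roi)
    # ignore region behind the bar (x>.032)
    w=1-softmask(cam,[(rect(.03,.4,-.3,.3,.094,T),1.)],roi)
    A=np.c_[m.ravel(),np.ones(m.size)]; ww=w.ravel()>.5
    t=np.clip((img-lo)/(hi-lo),0,1).ravel()
    return np.mean((t-m.ravel())[ww]**2)
lo,hi=110,180
a=atz(p,342.3,246.2,.094); print('init',a)
for cam,roi in ((p,(282,225,400,265)),(q,(285,165,345,215))):
    im=cam['image'][roi[1]:roi[3],roi[0]:roi[2]].min(2); print(np.percentile(im,[5,50,80,95,99]))
    best=None
    lo,hi=(100,160) if cam is p else (120,225)
    for yaw in (0,.05,.1):
      r=minimize(cost,[a[0],a[1],yaw],args=(cam,roi),method='Nelder-Mead',options=dict(initial_simplex=np.array([[a[0],a[1],yaw],[a[0]+.005,a[1],yaw],[a[0],a[1]+.005,yaw],[a[0],a[1],yaw+.04]]),xatol=1e-5,fatol=1e-8,maxiter=300))
      if best is None or r.fun<best.fun: best=r
    print(best.x,best.fun)
    im=cam['image'].copy(); im=cv2.resize(im,None,fx=6,fy=6,interpolation=cv2.INTER_CUBIC)
    for X,v in pol(best.x):
        Q=np.array([proj(cam,x) for x in X]); cv2.polylines(im,[np.round((Q+.5)*6).astype(int)],True,(255,0,0),1)
    save(im[roi[1]*6:roi[3]*6,roi[0]*6:roi[2]*6],'fit_%s.png'%('top' if cam is p else 'side'))
E
```

```text
init [ 0.46471347 -0.13937062  0.094     ]
[ 47.  98. 121. 171. 177.]
[ 0.46633836 -0.13853808  0.08067238] 0.004864178830407259
[ 34. 151. 193. 240. 243.]
[ 0.46675534 -0.13874263  0.07757023] 0.07537048225261915
```

View pics/fit_top.png

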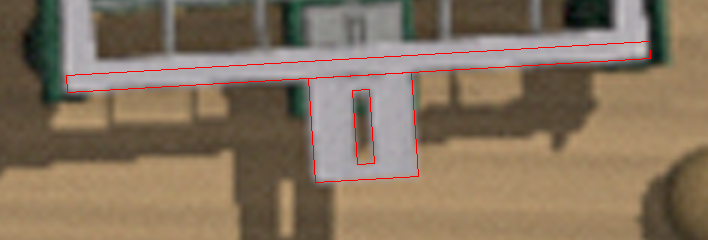

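View pics/fit_side.png

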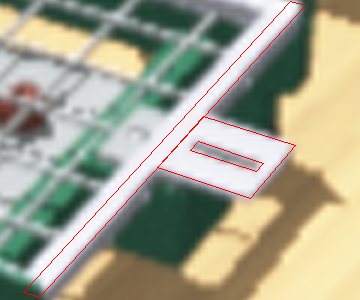

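The two cameras agree on the lug slot to within 0.5 mm, at about (0.4665, -0.1386) with yaw 0.079. Now I move in front of the bar, beside the lug, with the fingers closed.

Request:
move_arm([
  [[0,0,-15,0,0,0.122],[0,0,-15,0,0,0.122],[20,-34,0,0,0,0],[20,-34,0,0,0,0],[20,-34,0,0,0,0],[20,-34,0,0,0,0],[20,-34,0,0,0,0],[20,-34,0,0,0,0],[20,-34,0,0,0,0],[20,-34,0,0,0,0],[20,-34,0,0,0,0],[20,-34,0,0,0,0],[20,-34,0,0,0,0],[20,-34,0,0,0,0],[20,-34,0,0,0,0],[20,-34,0,0,0,0],[12,-34,0,0,0,0]],
], jaw=0, newtons=20)

```text
time: 2.7
tcp_pos: [0.4581, -0.0832, 0.2778]
tcp_rot: [3.141, -0.001, 0.08]
ft_force: [0.9, -0.2, 0.3]
width: 0.0005
```

```bash
cat >> h.py <<'E'
def state():
    s=observe(); print('t',round(s['time'],2),'tcp',np.round(s['tcp_pos']*1000,1),'rot',np.round(s['tcp_rot'],4),'F',np.round(s['ft_force'],2),'M',np.round(s['wrist_torque'],2),'w',round(s['width']*1000,1),'q',np.round(s['qpos'],2)); return s
from scipy.spatial.transform import Rotation as Ro
def to(x,y,z,yaw):
    s=observe(); R=Ro.from_euler('xyz',s['tcp_rot']); d=R.inv().apply(np.array([x,y,z])-s['tcp_pos'])*1000
    Rt=Ro.from_euler('xyz',[np.pi,0,yaw]); print('tool shift mm',np.round(d,1),'turn',np.round((R.inv()*Rt).as_rotvec(),4))
E
python3 -c "
from h import *
state(); to(.4613,-.084,.107,.079)"
```

```text
t 2.7 tcp [458.1 -83.2 277.8] rot [ 3.1414e+00 -1.1000e-03  7.9600e-02] F [ 0.88 -0.25  0.34] M [ 0.02 -0.04 -0.04] w 0.5 q [ 0.73 -0.08 -0.57  1.82 -0.04  1.38 -1.32]
tool shift mm [  3.    1.  170.8] turn [ 0.0002 -0.0011  0.0006]
```

Request:
move_arm([
  [[0,0,40,0,0,0],[0,0,40,0,0,0],[0,0,40,0,0,0],[1,1,30,0,0,0],[0,0,20,0,0,0],[0,0,0,0,0,0],[5,0,0,0,0,0],[5,0,0,0,0,0],[5,0,0,0,0,0]],
])

```text
time: 3.6
tcp_pos: [0.4748, -0.085, 0.1091]
tcp_rot: [3.14, -0.003, 0.079]
ft_force: [-2.2, -0.6, 2.6]
width: 0.0001
```

```bash
python3 -c "
from h import *
state();save(snapshot('top')['image'],'t1.png');s=snapshot('side')['image'];save(cv2.resize(s[120:260,200:380],None,fx=4,fy=4),'s1.png')"
```

```text
t 3.6 tcp [474.8 -85.  109.1] rot [ 3.1403e+00 -2.6000e-03  7.8700e-02] F [-2.18 -0.59  2.65] M [-0.21  1.26 -0.06] w 0.1 q [ 0.69  0.12 -0.6   2.    0.08  1.04 -1.43]
```

View pics/s1.png

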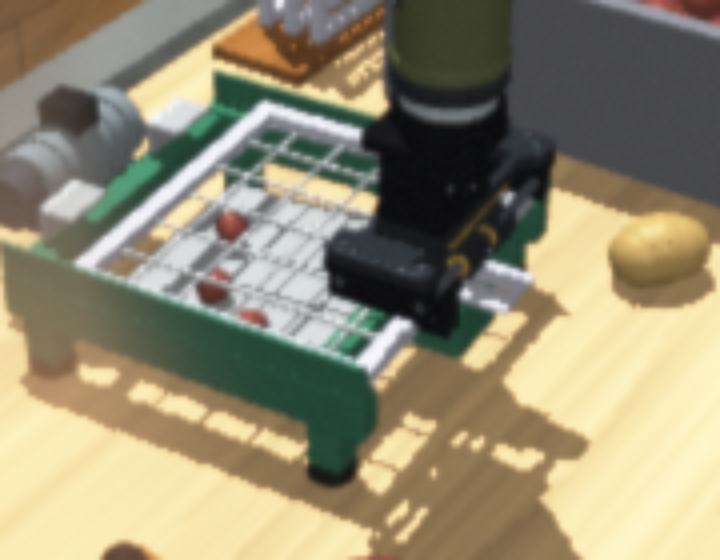

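The fingers are at the bar's front face beside the lug, at about (400,310) in the crop, and light contact has started. I push in small steps.

Request:
move_arm([
  [[3,0,0,0,0,0],[3,0,0,0,0,0],[3,0,0,0,0,0],[3,0,0,0,0,0],[3,0,0,0,0,0],[3,0,0,0,0,0],[3,0,0,0,0,0]],
])

```text
time: 4.4
tcp_pos: [0.4943, -0.0832, 0.1075]
tcp_rot: [3.141, 0.0, 0.079]
ft_force: [-1.7, -0.8, 1.7]
width: 0.0005
```

```bash
python3 -c "
from h import *
state()"
```

```text
t 4.4 tcp [494.3 -83.2 107.5] rot [3.1415e+00 2.0000e-04 7.8800e-02] F [-1.74 -0.83  1.72] M [-0.07  0.51 -0.03] w 0.5 q [ 0.67  0.17 -0.6   1.96  0.11  1.04 -1.47]
```

Request:
move_arm([
  [[2,0,0,0,0,0],[2,0,0,0,0,0],[2,0,0,0,0,0],[1,0,0,0,0,0],[0,0,0,0,0,0]],
])

```text
time: 4.9
tcp_pos: [0.5013, -0.0826, 0.1075]
tcp_rot: [3.142, -0.0, 0.079]
ft_force: [-0.8, -1.5, -0.5]
width: 0.0003
```

Request:
move_arm([
  [[2,0,0,0,0,0],[1.5,0,0,0,0,0],[0,0,0,0,0,0]],
])

```text
time: 5.2
tcp_pos: [0.5048, -0.0823, 0.1075]
tcp_rot: [3.142, -0.0, 0.079]
ft_force: [-1.2, -0.7, -0.2]
width: 0.0
```

Request:
move_arm([
  [[2,0,0,0,0,0],[1.5,0,0,0,0,0],[0,0,0,0,0,0]],
])

```text
time: 5.5
tcp_pos: [0.5083, -0.082, 0.1075]
tcp_rot: [-3.142, -0.0, 0.079]
ft_force: [-1.9, -0.6, -0.2]
width: 0.0004
```

Request:
move_arm([
  [[2,0,0,0,0,0],[1.5,0,0,0,0,0],[0,0,0,0,0,0]],
])

```text
time: 5.8
tcp_pos: [0.5099, -0.0819, 0.1074]
tcp_rot: [-3.142, 0.004, 0.079]
ft_force: [-7.4, -0.2, 4.9]
width: 0.0003
```

Request:
move_arm([
  [[1.5,0,0,0,0,0],[1,0,0,0,0,0],[0,0,0,0,0,0]],
])

```text
time: 6.1
tcp_pos: [0.5101, -0.0819, 0.1073]
tcp_rot: [3.142, 0.01, 0.078]
ft_force: [-13.7, -0.8, 10.8]
width: 0.0004
```

```bash
python3 -c "
from h import *
state()"
```

```text
t 6.1 tcp [510.1 -81.9 107.3] rot [3.1416 0.0097 0.0784] F [-13.68  -0.81  10.84] M [-0.12  3.03 -0.04] w 0.4 q [ 0.65  0.21 -0.6   1.92  0.14  1.06 -1.5 ]
```

It stopped against something firm at x≈0.510 and the force rose to about 14 N, so the screen is home. I back off, lift and look.

Request:
move_arm([
  [[-3,0,0,0,0,0],[-10,0,0,0,0,0],[-20,0,0,0,0,0],[0,0,-40,0,0,0],[0,-30,-40,0,0,0],[0,-50,-40,0,0,0],[0,-50,-20,0,0,0],[0,-50,0,0,0,0],[0,-50,0,0,0,0]],
], jaw=0.6)

```text
time: 7.0
tcp_pos: [0.4647, 0.1329, 0.2388]
tcp_rot: [3.141, -0.005, 0.078]
ft_force: [1.3, -0.4, -0.2]
width: 0.0517
```

```bash
cat > fitlug.py <<'E'
from h import *
def pol(T):
    return [(rect(.024,.032,-.136,.136,.094,T),1.),(rect(-.024,.0241,-.024,.024,.094,T),1.),(rect(-.017,.017,-.004,.004,.094,T),0.)]
def cost(T,cam,roi,lo,hi):
    img=cam['image'][roi[1]:roi[3],roi[0]:roi[2]].astype(float).min(2)
    m=softmask(cam,pol(T),roi); w=1-softmask(cam,[(rect(.03,.4,-.3,.3,.094,T),1.)],roi)
    ww=w.ravel()>.5; t=np.clip((img-lo)/(hi-lo),0,1).ravel()
    return np.mean((t-m.ravel())[ww]**2)
def fit(cam,name,a,lo,hi,roi=None,show=None):
    us=np.array([proj(cam,[x,y,.094]) for x in (a[0]-.04,a[0]+.05) for y in (a[1]-.15,a[1]+.15)]) if name=='top' else np.array([proj(cam,[x,y,.094]) for x in (a[0]-.035,a[0]+.04) for y in (a[1]-.05,a[1]+.05)])
    roi=(*us.min(0).astype(int),*us.max(0).astype(int))
    sx=np.array([a,[a[0]+.004,a[1],a[2]],[a[0],a[1]+.004,a[2]],[a[0],a[1],a[2]+.03]])
    r=minimize(cost,a,args=(cam,roi,lo,hi),method='Nelder-Mead',options=dict(initial_simplex=sx,xatol=1e-5,fatol=1e-8,maxiter=300))
    if show:
        im=cv2.resize(cam['image'],None,fx=6,fy=6,interpolation=cv2.INTER_CUBIC)
        for X,v in pol(r.x):
            Q=np.array([proj(cam,x) for x in X]); cv2.polylines(im,[np.round((Q+.5)*6).astype(int)],True,(255,0,0),1)
        save(im[roi[1]*6:roi[3]*6,roi[0]*6:roi[2]*6],show)
    return r
E
python3 - <<'E'
from fitlug import *
state()
p=snapshot('top');q=snapshot('side'); save(p['image'],'t2.png'); save(q['image'],'s2.png')
a=[.4665+.033,-.1386+.0026,.079]
for c,n,lo,hi in ((p,'top',100,160),(q,'side',120,225)):
    r=fit(c,n,a,lo,hi,show=f'fit2_{n}.png'); print(n,r.x,r.fun)
E
```

```text
t 7.0 tcp [464.7 132.9 238.8] rot [ 3.1412 -0.005   0.0783] F [ 1.29 -0.42 -0.17] M [ 0.01 -0.05 -0.05] w 51.7 q [ 0.5  -0.01 -0.82  1.84 -0.    1.3  -1.81]
top [ 0.50141487 -0.13579492  0.07957053] 0.006967511771665079
side [ 0.50134808 -0.13635175  0.0857554 ] 0.019493198046506115
```

View pics/fit2_top.png

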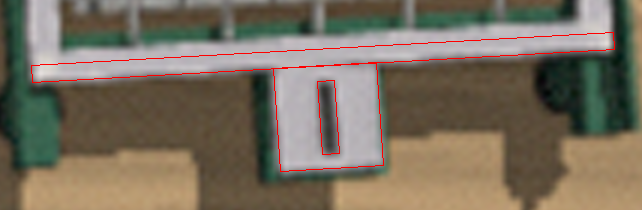

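View pics/fit2_side.png

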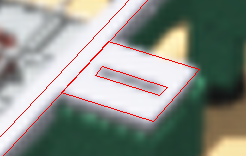

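```bash
python3 - <<'E'
from h import *
p=snapshot('top');q=snapshot('side')
p['image']=cv2.imread('pics/top0.png')[:,:,::-1]; q['image']=cv2.imread('pics/side0.png')[:,:,::-1]
def parts(T):
    b=np.r_[rect(-.023,.023,-.009,.009,.091,T),rect(-.023,.023,-.009,.009,.117,T)]
    th=np.linspace(0,2*np.pi,24,endpoint=False)
    cyl=lambda r,z0,z1: np.array([[T[0]+r*np.cos(t),T[1]+r*np.sin(t),z] for z in(z0,z1) for t in th])
    return [b,cyl(.017,.076,.081)]
# block top fit in top image first
yaw0=-.18
def hullmask(cam,Xs,roi,ss=8):
    a,b,c,d=roi; m=np.zeros(((d-b)*ss,(c-a)*ss),np.float32)
    for X in Xs:
        Q=np.array([proj(cam,x) for x in X],np.float32); h=cv2.convexHull(Q)[:,0]
        cv2.fillPoly(m,[np.round(((h-[a,b]+.5)*ss-.5)*16).astype(np.int32)],1.,shift=4)
    return cv2.resize(m,(c-a,d-b),interpolation=cv2.INTER_AREA)
roi=(180,255,225,305)
im=q['image'][roi[1]:roi[3],roi[0]:roi[2]].astype(float)
R=im[:,:,0]; print(np.percentile(R,[5,20,50,80]))
t=np.clip((130-R)/(130-80),0,1); t[R.shape[0]-14:]=0
def cost(v):
    m=hullmask(q,parts(v),roi); return np.mean(((t-m)**2)[:32])
for y0 in (-.3,-.18,-.05):
    r=minimize(cost,[.523,.3065,y0],method='Nelder-Mead',options=dict(initial_simplex=[[.523,.3065,y0],[.530,.3065,y0],[.523,.313,y0],[.523,.3065,y0+.08]],maxiter=300)); print(r.x,r.fun)
T=r.x
for cam,n,ro in((q,'side',(165,230,265,320)),(p,'top',(160,200,240,250))):
    f=7; I=cv2.resize(np.ascontiguousarray(cam['image']),None,fx=f,fy=f,interpolation=cv2.INTER_CUBIC)
    for X in parts(T)+[rect(-.0375,.0375,-.09,.09,.045,(.5142,.2593,-.18))]:
        Q=cv2.convexHull(np.array([proj(cam,x) for x in X],np.float32))[:,0]; cv2.polylines(I,[np.round((Q+.5)*f).astype(int)],True,(0,255,0),1)
    save(I[ro[1]*f:ro[3]*f,ro[0]*f:ro[2]*f],f'tog_{n}.png')
E
```

```text
[ 89. 114. 202. 249.]
[ 0.51907764  0.31755503 -0.4328454 ] 0.03404973524305555
[ 0.52019104  0.31657305 -0.41841099] 0.03387171603732639
[ 0.5199849   0.3166205  -0.41180125] 0.0336763560655382
```

View pics/tog_side.png

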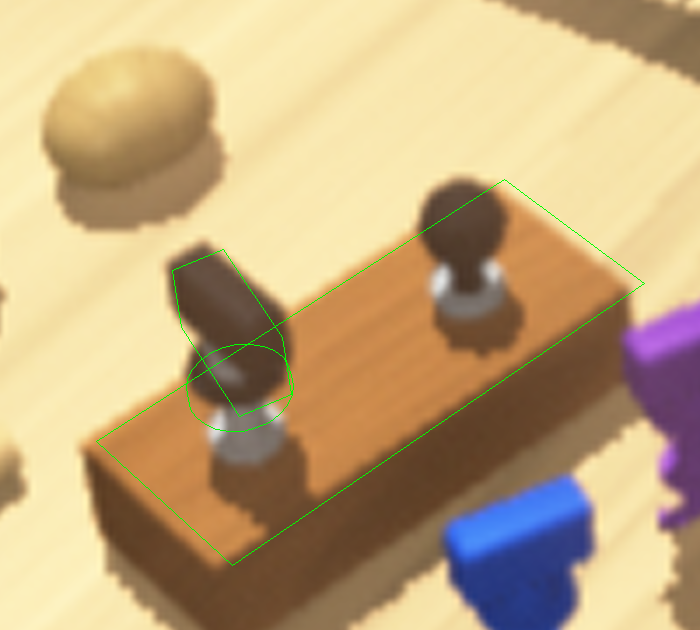

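View pics/tog_top.png

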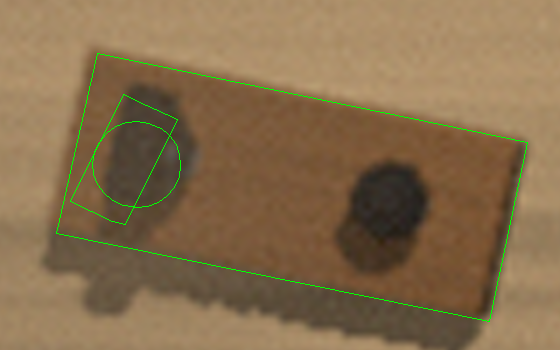

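```bash
cat > ov.py <<'E'
from h import *
import sys
def parts(T,zg=.104):
    b0=rect(-.023,.023,-.009,.009,zg-.013,T);b1=rect(-.023,.023,-.009,.009,zg+.013,T)
    th=np.linspace(0,2*np.pi,24,endpoint=False)
    cyl=lambda r,z0,z1: np.array([[T[0]+r*np.cos(t),T[1]+r*np.sin(t),z] for z in(z0,z1) for t in th])
    return [np.r_[b0,b1],cyl(.017,zg-.028,zg-.023),cyl(.013,zg-.059,zg-.055)]
def draw(cam,n,ro,f,Xs,out):
    I=cv2.resize(np.ascontiguousarray(cam['image']),None,fx=f,fy=f,interpolation=cv2.INTER_CUBIC)
    for X in Xs:
        Q=cv2.convexHull(np.array([proj(cam,x) for x in X],np.float32))[:,0]; cv2.polylines(I,[np.round((Q+.5)*f).astype(int)],True,(0,255,0),1)
    return I[ro[1]*f:ro[3]*f,ro[0]*f:ro[2]*f]
E
python3 - <<'E'
from ov import *
p=snapshot('top');q=snapshot('side')
p['image']=cv2.imread('pics/top0.png')[:,:,::-1]; q['image']=cv2.imread('pics/side0.png')[:,:,::-1]
T=(.5255,.3065,-.18)
X=parts(T)+[rect(-.0375,.0375,-.09,.09,.045,(.516,.2605,-.18))]
a=draw(q,'side',(165,230,265,310),7,X,''); b=draw(p,'top',(160,200,240,250),7,X,'')
save(a,'o1.png');save(b,'o2.png')
E
```

```text
(no output)
```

View pics/o1.png

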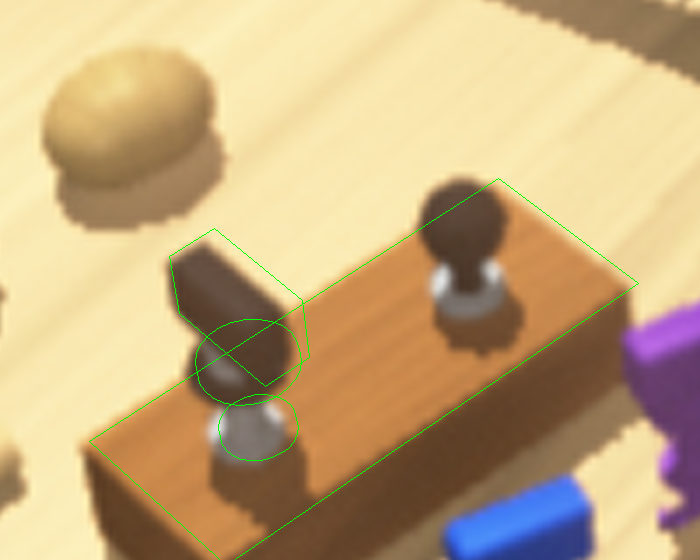

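View pics/o2.png

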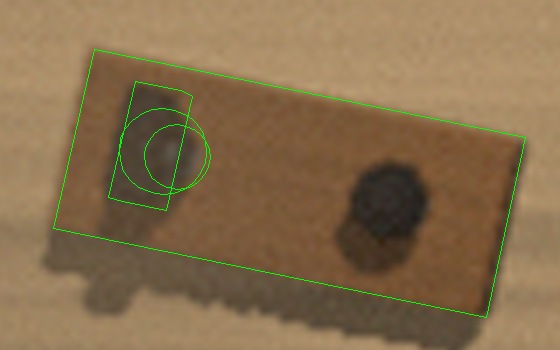

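```bash
python3 -c "
from h import *
state(); to(.5225,.309,.24,-.18)"
```

```text
t 7.3 tcp [464.5 129.4 237.3] rot [ 3.141e+00 -6.000e-04  7.730e-02] F [ 0.79 -0.88  0.28] M [-0.01 -0.02 -0.01] w 51.9 q [ 0.5  -0.01 -0.82  1.84 -0.    1.3  -1.81]
tool shift mm [  71.7 -174.5   -2.8] turn [ 0.0005 -0.0006  0.2573]
```

Request:
move_arm([
  [[14,-35,0,0,0,0],[14,-35,0,0,0,0],[14,-35,0,0,0,0],[14,-35,0,0,0,0],[16,-35,0,0,0,0],[0,0,0,0,0,0.13],[0,0,0,0,0,0.127],[0,0,0,0,0,0]],
])

```text
time: 8.1
tcp_pos: [0.5232, 0.3091, 0.2364]
tcp_rot: [3.14, 0.001, -0.181]
ft_force: [0.1, -0.5, -0.5]
width: 0.0521
```

```bash
python3 - <<'E'
from ov import *
state(); to(.5225,.309,.111,-.18)
q=snapshot('side');save(draw(q,'s',(165,200,265,310),7,[],''),'s3.png')
E
```

```text
t 8.1 tcp [523.2 309.1 236.4] rot [ 3.1405e+00  7.0000e-04 -1.8120e-01] F [ 0.12 -0.5  -0.48] M [0.03 0.03 0.01] w 52.1 q [ 0.12  0.35 -0.87  1.55  0.27  1.36 -2.53]
tool shift mm [-6.000e-01  1.000e-01  1.254e+02] turn [ 0.0011  0.0007 -0.0012]
```

View pics/s3.png

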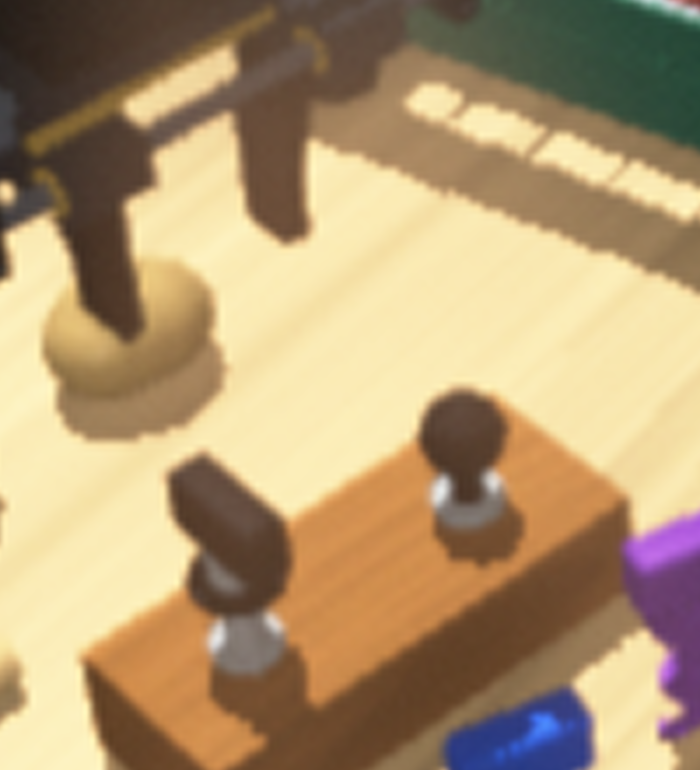

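Joint 7 is near its limit, at -2.53, so I use the equivalent half-turned grasp.

Request:
move_arm([
  [[0,0,0,0,0,-0.149],[0,0,0,0,0,-0.149],[0,0,0,0,0,-0.149],[0,0,0,0,0,-0.149],[0,0,0,0,0,-0.149],[0,0,0,0,0,-0.149],[0,0,0,0,0,-0.149],[0,0,0,0,0,-0.149],[0,0,0,0,0,-0.149],[0,0,0,0,0,-0.149],[0,0,0,0,0,-0.149],[0,0,0,0,0,-0.149],[0,0,0,0,0,-0.149],[0,0,0,0,0,-0.149],[0,0,0,0,0,-0.149],[0,0,0,0,0,-0.149],[0,0,0,0,0,-0.149],[0,0,0,0,0,-0.149],[0,0,0,0,0,-0.149],[0,0,0,0,0,-0.149]],
])

```text
time: 10.15
tcp_pos: [0.523, 0.3092, 0.2371]
tcp_rot: [-3.141, 0.0, 2.809]
ft_force: [-0.1, 0.2, 0.6]
width: 0.0523
```

Request:
move_arm([
  [[0,0,20,0,0,-0.149],[0,0,30,0,0,-0.012],[0,0,0,0,0,0],[0,0,0,0,0,0]],
])

```text
time: 10.55
tcp_pos: [0.5226, 0.3097, 0.1874]
tcp_rot: [-3.141, -0.0, 2.962]
ft_force: [0.3, 0.4, 0.5]
width: 0.0523
```

```bash
python3 - <<'E'
from ov import *
state(); to(.5225,.309,.111,-.18+np.pi)
E
```

```text
t 10.55 tcp [522.6 309.7 187.4] rot [-3.1408e+00 -4.0000e-04  2.9622e+00] F [0.34 0.36 0.48] M [ 0.12 -0.13 -0.02] w 52.3 q [ 0.37  0.63 -1.33  1.61  0.62  1.4   0.37]
tool shift mm [-0.1 -0.6 76.4] turn [-0.0008 -0.0004  0.0006]
```

Request:
move_arm([
  [[0,0,20,0,0,0],[0,0,20,0,0,0],[0,0,20,0,0,0],[0,0,10,0,0,0],[0,0,6,0,0,0],[0,0,0,0,0,0]],
])

```text
time: 11.15
tcp_pos: [0.5221, 0.3107, 0.1111]
tcp_rot: [-3.141, -0.0, 2.963]
ft_force: [0.6, 0.2, 0.7]
width: 0.0521
```

```bash
python3 - <<'E'
from ov import *
state(); to(.5225,.309,.111,-.18+np.pi)
q=snapshot('side');save(draw(q,'s',(165,200,265,310),7,[],''),'s4.png')
E
```

```text
t 11.15 tcp [522.1 310.7 111.1] rot [-3.1413e+00 -4.0000e-04  2.9629e+00] F [0.63 0.16 0.66] M [ 0.05 -0.13  0.05] w 52.1 q [ 0.34  0.7  -1.26  1.69  0.69  1.28  0.32]
tool shift mm [-0.7 -1.6  0.1] turn [-0.0003 -0.0004  0.0013]
```

View pics/s4.png

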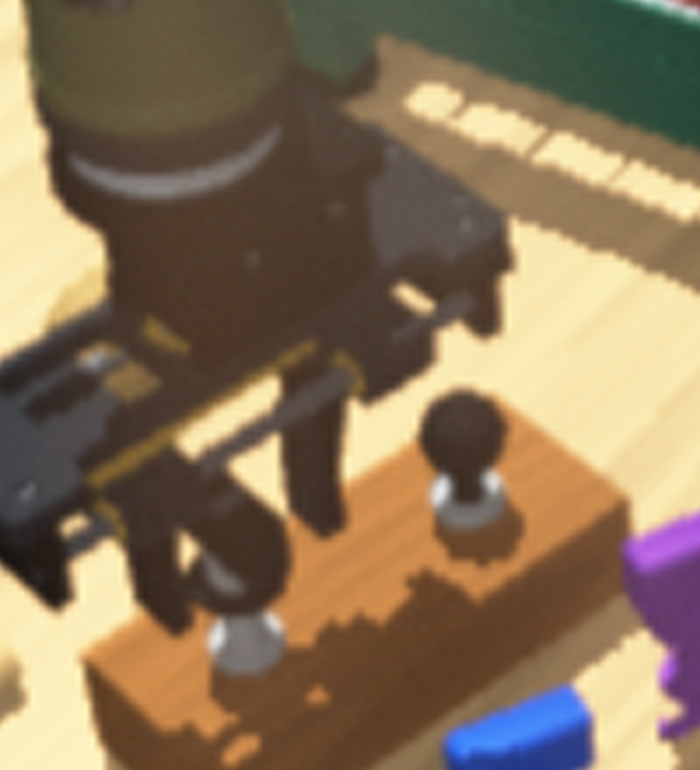

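The fingers straddle the grip, with tips at (175,620) and (325,525) in the crop and the grip near (245,560) between them. I close.

Request:
move_arm([
  [[0,0,0,0,0,0],[0,0,0,0,0,0],[0,0,0,0,0,0],[0,0,0,0,0,0],[0,0,0,0,0,0],[0,0,0,0,0,0]],
], jaw=0, newtons=50)

```text
time: 11.8
tcp_pos: [0.5222, 0.3108, 0.1114]
tcp_rot: [-3.142, 0.0, 2.963]
ft_force: [0.5, -1.3, 0.5]
width: 0.0176
```

```bash
python3 - <<'E'
from ov import *
state()
q=snapshot('side');save(draw(q,'s',(165,200,265,310),7,[],''),'s5.png')
E
```

```text
t 11.8 tcp [522.2 310.8 111.4] rot [-3.1416e+00  1.0000e-04  2.9628e+00] F [ 0.45 -1.28  0.47] M [ 0.05 -0.08 -0.  ] w 17.6 q [ 0.34  0.7  -1.26  1.69  0.69  1.28  0.32]
```

View pics/s5.png

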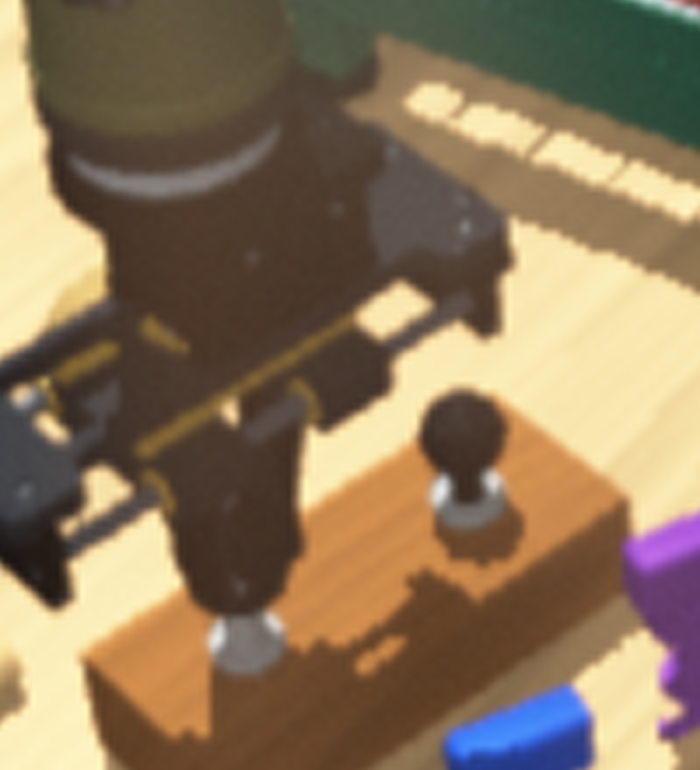

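Gripped at 17.6 mm width. I lift and carry it.

Request:
move_arm([
  [[0,0,-10,0,0,0],[0,0,-20,0,0,0],[0,0,-30,0,0,0],[0,0,-30,0,0,0],[0,0,-20,0,0,0],[0,0,0,0,0,0]],
])

```text
time: 12.45
tcp_pos: [0.5232, 0.3124, 0.2254]
tcp_rot: [3.138, 0.005, 2.963]
ft_force: [0.4, -0.5, -1.2]
width: 0.0176
```

```bash
python3 - <<'E'
from ov import *
state(); to(.5014,-.136,.2,np.pi+.08)
E
```

```text
t 12.45 tcp [523.2 312.4 225.4] rot [3.1379 0.0047 2.9628] F [ 0.44 -0.5  -1.16] M [ 0.11 -0.14  0.05] w 17.6 q [ 0.37  0.58 -1.32  1.56  0.57  1.44  0.4 ]
tool shift mm [ -58.2 -445.2   24.1] turn [ 0.0031  0.0052 -0.2588]
```

Request:
move_arm([
  [[-4,-20,0,0,0,0],[-4,-30,0,0,0,0],[-4,-30,0,0,0,0],[-4,-30,0,0,0,0],[-4,-30,0,0,0,0],[-4,-30,0,0,0,0],[-4,-30,0,0,0,0],[-4,-30,0,0,0,0],[-4,-30,0,0,0,0],[-4,-30,0,0,0,0],[-4,-30,0,0,0,0],[-4,-30,0,0,0,0],[-4,-30,0,0,0,0],[-4,-30,0,0,0,0],[-2,-25,0,0,0,0],[0,-10,0,0,0,-0.13],[0,0,0,0,0,-0.129],[0,0,0,0,0,0],[0,0,0,0,0,0]],
])

```text
time: 14.35
tcp_pos: [0.4997, -0.1371, 0.2208]
tcp_rot: [3.141, -0.001, -3.064]
ft_force: [-0.9, 0.3, -0.4]
width: 0.0176
```

```bash
python3 - <<'E'
from ov import *
state(); to(.5014,-.136,.2,np.pi+.08)
q=snapshot('side');save(draw(q,'s',(225,100,335,210),7,[],''),'s6.png')
q=snapshot('top');save(draw(q,'s',(285,180,400,265),7,[],''),'t6.png')
E
```

```text
t 14.35 tcp [ 499.7 -137.1  220.8] rot [ 3.1412e+00 -9.0000e-04 -3.0640e+00] F [-0.9   0.33 -0.37] M [ 0.11 -0.11 -0.03] w 17.6 q [ 1.4   0.27 -1.34  1.78  0.27  1.31  1.65]
tool shift mm [-1.8  0.9 20.8] turn [ 0.0004 -0.0009 -0.0024]
```

View pics/s6.png

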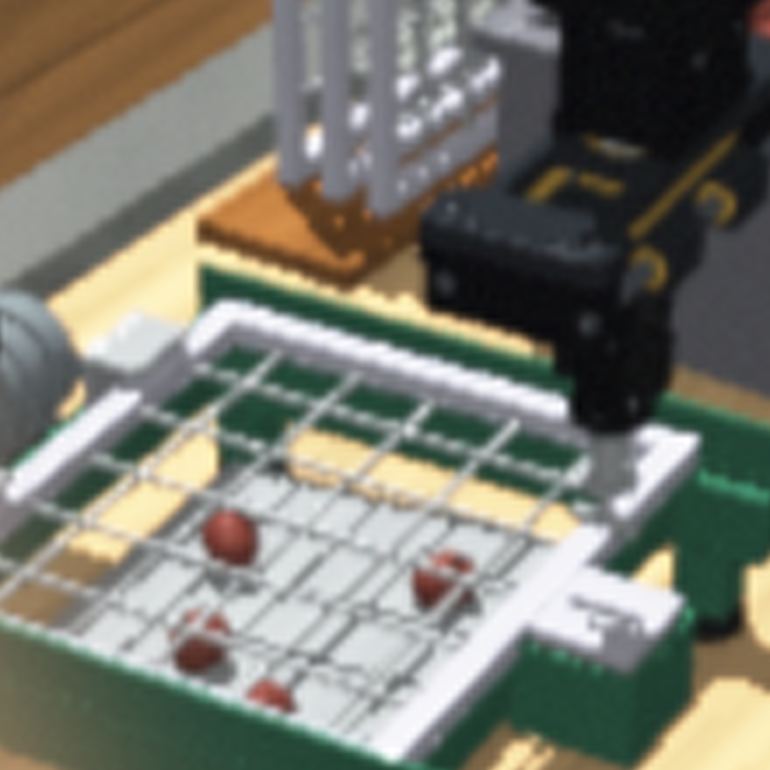

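View pics/t6.png

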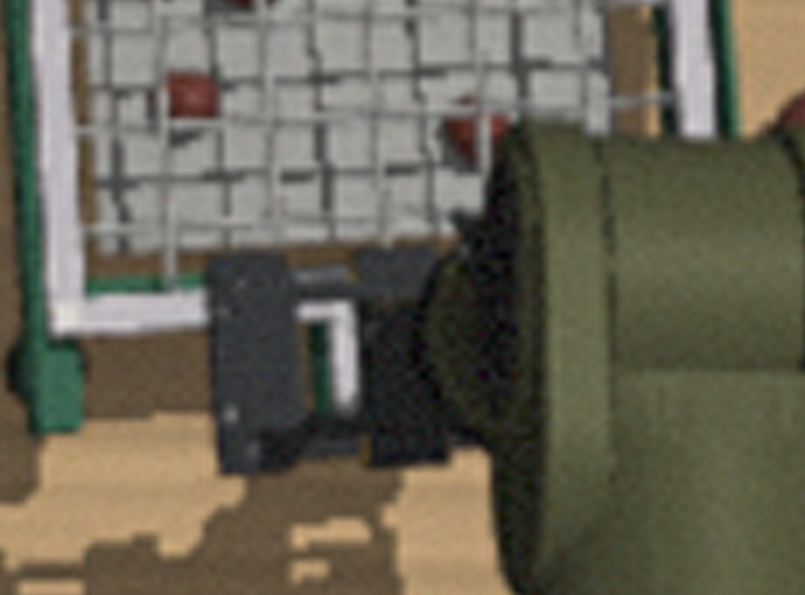

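Request:
move_arm([
  [[-1.8,0.9,12,0,0,-0.002],[0,0,12,0,0,0],[0,0,5,0,0,0],[0,0,0,0,0,0],[0,0,0,0,0,0]],
])

```text
time: 14.95
tcp_pos: [0.5018, -0.1362, 0.1922]
tcp_rot: [3.141, -0.0, -3.059]
ft_force: [1.0, -0.6, -1.2]
width: 0.0181
```

```bash
cat > tog.py <<'E'
from ov import *
def model(tcp,yaw,dx=0,dz=.0072):
    # toggle pose from tcp; dx along tool x
    x=tcp[0]+dx*np.cos(yaw); y=tcp[1]+dx*np.sin(yaw); zg=tcp[2]-dz; T=(x,y,yaw)
    bar=np.r_[rect(-.015,.015,-.003,.003,zg-.080,T),rect(-.015,.015,-.003,.003,zg-.074,T)]
    th=np.linspace(0,2*np.pi,24,endpoint=False)
    cyl=lambda r,z0,z1: np.array([[T[0]+r*np.cos(t),T[1]+r*np.sin(t),z] for z in(z0,z1) for t in th])
    return [bar,cyl(.013,zg-.059,zg-.055),cyl(.017,zg-.028,zg-.023),cyl(.003,zg-.074,zg-.059)]
E
python3 - <<'E'
from tog import *
s=state()
q=snapshot('side')
ro=(280,140,340,200)
lug=[rect(-.024,.024,-.024,.024,.094,(.5014,-.136,.08)),rect(-.017,.017,-.004,.004,.094,(.5014,-.136,.08))]
a=draw(q,'s',ro,10,[],'');b=draw(q,'s',ro,10,model(s['tcp_pos'],s['tcp_rot'][2])+lug,'')
save(a,'s7a.png');save(b,'s7b.png')
E
```

```text
t 14.95 tcp [ 501.8 -136.2  192.2] rot [ 3.1413e+00 -2.0000e-04 -3.0591e+00] F [ 0.98 -0.57 -1.24] M [ 0.08 -0.12 -0.02] w 18.1 q [ 1.36  0.31 -1.31  1.81  0.31  1.26  1.62]
```

View pics/s7a.png

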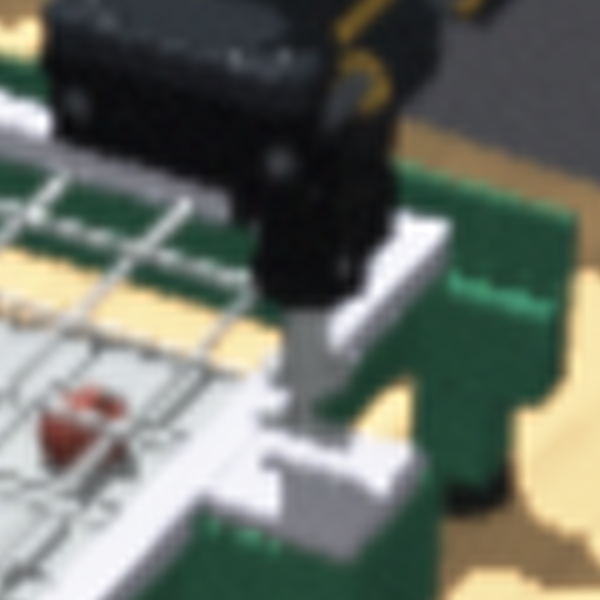

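View pics/s7b.png

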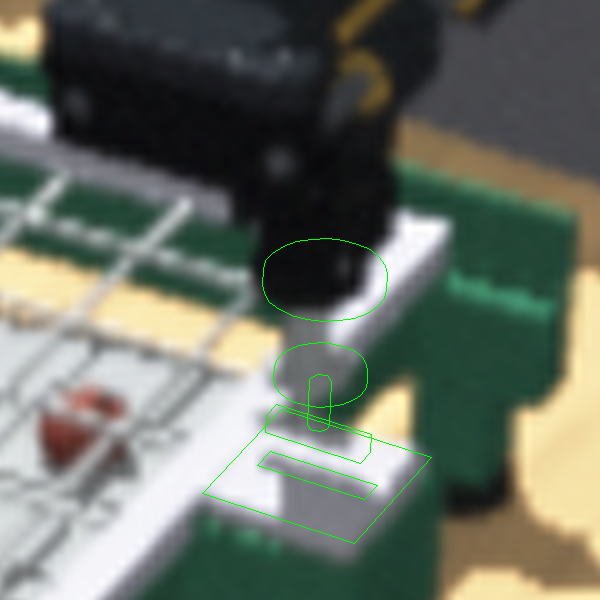

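```bash
python3 - <<'E'
from tog import *
s=observe()
im=np.mean([snapshot('side')['image'].astype(float) for _ in range(4)],0)
np.save('im7.npy',im)
q=snapshot('side')
q['image']=np.clip(im*1.2,0,255).astype(np.uint8)
ro=(300,160,330,195)
a=draw(q,'s',ro,20,[],'')
m=model(s['tcp_pos'],s['tcp_rot'][2],dx=-.0035,dz=.0055)
b=draw(q,'s',ro,20,m,'')
save(np.hstack([a,b])[::1,::1] if 0 else cv2.resize(np.hstack([a,b]),(800,467)),'s8.png')
E
```

```text
(no output)
```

View pics/s8.png

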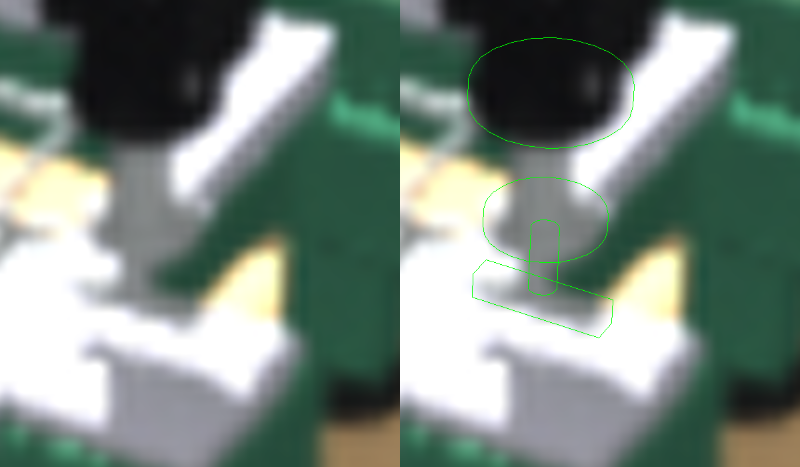

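The side view shows the toggle about 3.5–4 mm too far along +x relative to the slot. I shift it and lower it gently to feel for the lug or slot.

Request:
move_arm([
  [[3.8,0,0,0,0,-0.004],[0,0,4,0,0,0],[0,0,3,0,0,0],[0,0,2,0,0,0],[0,0,0,0,0,0]],
])

```text
time: 15.75
tcp_pos: [0.4978, -0.1367, 0.1829]
tcp_rot: [3.141, -0.001, -3.055]
ft_force: [1.1, 0.1, -0.7]
width: 0.0181
```

Request:
move_arm([
  [[0,0,1,0,0,0],[0,0,1,0,0,0],[0,0,0,0,0,0]],
])

```text
time: 16.05
tcp_pos: [0.498, -0.1366, 0.1812]
tcp_rot: [3.142, -0.0, -3.055]
ft_force: [-0.6, -0.5, -1.2]
width: 0.0175
```

Request:
move_arm([
  [[0,0,1,0,0,0],[0,0,0,0,0,0]],
])

```text
time: 16.25
tcp_pos: [0.498, -0.1367, 0.1802]
tcp_rot: [-3.142, -0.0, -3.055]
ft_force: [-0.7, -0.1, -2.2]
width: 0.0177
```

Request:
move_arm([
  [[0,0,1,0,0,0],[0,0,0,0,0,0]],
])

```text
time: 16.45
tcp_pos: [0.4979, -0.1367, 0.1792]
tcp_rot: [-3.142, -0.0, -3.055]
ft_force: [0.1, -0.3, -1.5]
width: 0.018
```

Request:
move_arm([
  [[0,0,1,0,0,0],[0,0,0,0,0,0]],
])

```text
time: 16.65
tcp_pos: [0.4979, -0.1367, 0.1782]
tcp_rot: [-3.142, -0.0, -3.055]
ft_force: [0.3, -0.2, -1.1]
width: 0.0177
```

Request:
move_arm([
  [[0,0,1,0,0,0],[0,0,0,0,0,0]],
])

```text
time: 16.85
tcp_pos: [0.4979, -0.1367, 0.1772]
tcp_rot: [-3.142, -0.0, -3.055]
ft_force: [-0.3, 0.4, -1.5]
width: 0.0181
```

```bash
python3 - <<'E'
from tog import *
s=state()
im=np.mean([snapshot('side')['image'].astype(float) for _ in range(3)],0)
q=snapshot('side'); q['image']=np.clip(im,0,255).astype(np.uint8)
ro=(295,155,335,205); a=draw(q,'s',ro,14,[],'')
save(cv2.resize(a,None,fx=.9,fy=.8571*1.0),'s9.png')
E
```

```text
t 16.85 tcp [ 497.9 -136.7  177.2] rot [-3.1416e+00 -2.0000e-04 -3.0553e+00] F [-0.32  0.4  -1.46] M [ 0.06 -0.15  0.03] w 18.1 q [ 1.36  0.31 -1.29  1.84  0.32  1.23  1.62]
```

View pics/s9.png

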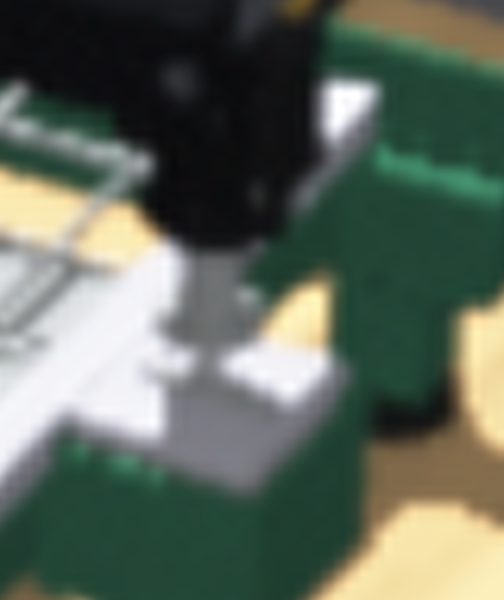

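The bar seems to have entered the slot: there was no force at what would be contact height, and the shank meets the lug at (205,365). I keep lowering in small steps.

Request:
move_arm([
  [[0,0,1.5,0,0,0],[0,0,1.5,0,0,0],[0,0,0,0,0,0]],
])

```text
time: 17.35
tcp_pos: [0.4978, -0.1367, 0.1741]
tcp_rot: [3.142, -0.0, -3.055]
ft_force: [0.1, -0.1, -1.7]
width: 0.018
```

Request:
move_arm([
  [[0,0,1.5,0,0,0],[0,0,1.5,0,0,0],[0,0,0,0,0,0]],
])

```text
time: 17.65
tcp_pos: [0.4979, -0.1367, 0.1711]
tcp_rot: [3.141, -0.0, -3.055]
ft_force: [-0.5, -0.4, -0.6]
width: 0.0176
```

Request:
move_arm([
  [[0,0,1.5,0,0,0],[0,0,1.5,0,0,0],[0,0,0,0,0,0]],
])

```text
time: 17.95
tcp_pos: [0.4979, -0.1367, 0.1681]
tcp_rot: [3.141, -0.0, -3.055]
ft_force: [0.2, 0.9, -1.0]
width: 0.0176
```

Request:
move_arm([
  [[0,0,1.5,0,0,0],[0,0,1.5,0,0,0],[0,0,0,0,0,0]],
])

```text
time: 18.25
tcp_pos: [0.4979, -0.1367, 0.1651]
tcp_rot: [3.141, -0.0, -3.055]
ft_force: [-0.2, -0.1, -1.3]
width: 0.0176
```

Request:
move_arm([
  [[0,0,1.5,0,0,0],[0,0,1.5,0,0,0],[0,0,0,0,0,0]],
])

```text
time: 18.55
tcp_pos: [0.4979, -0.1367, 0.1621]
tcp_rot: [3.142, -0.0, -3.055]
ft_force: [0.1, 0.5, -1.1]
width: 0.0182
```

Request:
move_arm([
  [[0,0,1,0,0,0],[0,0,1,0,0,0],[0,0,0,0,0,0]],
])

```text
time: 18.85
tcp_pos: [0.4981, -0.1367, 0.1604]
tcp_rot: [-3.142, 0.0, -3.055]
ft_force: [1.0, 0.3, -1.0]
width: 0.0176
```

Request:
move_arm([
  [[0,0,1,0,0,0],[0,0,1,0,0,0],[0,0,0,0,0,0]],
])

```text
time: 19.15
tcp_pos: [0.4981, -0.1367, 0.1584]
tcp_rot: [-3.141, 0.0, -3.055]
ft_force: [-1.2, -0.1, 1.3]
width: 0.0176
```

```bash
python3 - <<'E'
from tog import *
s=state()
q=snapshot('side'); ro=(295,155,335,205); a=draw(q,'s',ro,12,[],'')
save(a,'s10.png')
E
```

```text
t 19.15 tcp [ 498.1 -136.7  158.4] rot [-3.1414e+00  2.0000e-04 -3.0553e+00] F [-1.24 -0.1   1.33] M [ 0.11  0.02 -0.02] w 17.6 q [ 1.33  0.33 -1.27  1.86  0.34  1.2   1.6 ]
```

View pics/s10.png

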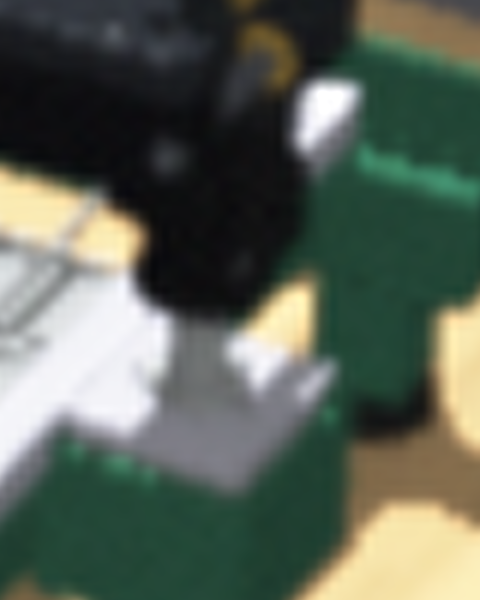

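The collar rests on the lug: the force changed by 2.4 N at TCP z≈0.159, which is the spring preload. Now I press by feel.

Request:
move_arm([
  [[0,0,1,0,0,0],[0,0,1,0,0,0],[0,0,0,0,0,0]],
])

```text
time: 19.5
tcp_pos: [0.4981, -0.1367, 0.1563]
tcp_rot: [-3.142, 0.0, -3.055]
ft_force: [-1.1, 0.7, 3.4]
width: 0.0177
```

Request:
move_arm([
  [[0,0,1,0,0,0],[0,0,1,0,0,0],[0,0,0,0,0,0]],
])

```text
time: 19.8
tcp_pos: [0.4981, -0.1367, 0.1543]
tcp_rot: [-3.141, 0.0, -3.055]
ft_force: [0.3, 0.8, 2.7]
width: 0.018
```

Request:
move_arm([
  [[0,0,1,0,0,0],[0,0,0.5,0,0,0],[0,0,0,0,0,0]],
])

```text
time: 20.1
tcp_pos: [0.4981, -0.1367, 0.1529]
tcp_rot: [-3.141, 0.0, -3.055]
ft_force: [-0.1, -0.1, 2.7]
width: 0.0175
```

Request:
move_arm([
  [[0,0,1,0,0,0],[0,0,0.5,0,0,0],[0,0,0,0,0,0]],
])

```text
time: 20.4
tcp_pos: [0.4981, -0.1367, 0.1513]
tcp_rot: [-3.142, 0.0, -3.055]
ft_force: [-0.4, 0.8, 2.6]
width: 0.0181
```

Request:
move_arm([
  [[0,0,1,0,0,0],[0,0,0.5,0,0,0],[0,0,0,0,0,0]],
])

```text
time: 20.7
tcp_pos: [0.4981, -0.1367, 0.1498]
tcp_rot: [-3.141, 0.0, -3.055]
ft_force: [0.2, 0.1, 4.0]
width: 0.0179
```

Request:
move_arm([
  [[0,0,1,0,0,0],[0,0,0.5,0,0,0],[0,0,0,0,0,0]],
])

```text
time: 21.0
tcp_pos: [0.4981, -0.1367, 0.1483]
tcp_rot: [-3.142, 0.0, -3.055]
ft_force: [-0.1, 0.6, 4.8]
width: 0.0181
```

Request:
move_arm([
  [[0,0,1,0,0,0],[0,0,0.5,0,0,0],[0,0,0,0,0,0]],
])

```text
time: 21.3
tcp_pos: [0.4981, -0.1367, 0.1469]
tcp_rot: [-3.142, 0.0, -3.055]
ft_force: [-0.3, -0.4, 4.8]
width: 0.0178
```

Request:
move_arm([
  [[0,0,1,0,0,0],[0,0,0.5,0,0,0],[0,0,0,0,0,0]],
])

```text
time: 21.6
tcp_pos: [0.4981, -0.1367, 0.1453]
tcp_rot: [-3.142, 0.0, -3.055]
ft_force: [0.8, 0.3, 5.4]
width: 0.0177
```

Request:
move_arm([
  [[0,0,1,0,0,0],[0,0,0,0,0,0]],
])

```text
time: 21.8
tcp_pos: [0.4981, -0.1367, 0.1443]
tcp_rot: [-3.142, 0.0, -3.055]
ft_force: [-0.1, -0.8, 4.5]
width: 0.0176
```

Request:
move_arm([
  [[0,0,1,0,0,0],[0,0,0,0,0,0]],
])

```text
time: 22.0
tcp_pos: [0.4981, -0.1367, 0.1433]
tcp_rot: [-3.142, 0.0, -3.055]
ft_force: [0.1, 0.6, 5.1]
width: 0.0179
```

Request:
move_arm([
  [[0,0,1,0,0,0],[0,0,0,0,0,0]],
])

```text
time: 22.2
tcp_pos: [0.4981, -0.1367, 0.1424]
tcp_rot: [-3.141, 0.0, -3.055]
ft_force: [0.9, -0.1, 5.2]
width: 0.0177
```

Request:
move_arm([
  [[0,0,1,0,0,0],[0,0,0,0,0,0]],
])

```text
time: 22.4
tcp_pos: [0.4982, -0.1367, 0.1422]
tcp_rot: [-3.141, -0.0, -3.055]
ft_force: [-3.1, 1.0, 11.6]
width: 0.0178
```

It bottomed firmly at z=0.1422: Fz rose from 5 to 11.6 N after about 17 mm of press. The floor is therefore about 38 mm below the lug top, within the 27.5–43.5 mm range, and too deep to be the plate's top. Before turning, I check where the shank axis sits relative to the TCP.

```bash
python3 - <<'E'
from tog import *
s=state()
im=np.mean([snapshot('side')['image'].astype(float) for _ in range(3)],0)
q=snapshot('side'); q['image']=np.clip(im,0,255).astype(np.uint8)
g=(np.clip(im/110,0,1)**.5*255).astype(np.uint8)
q2=dict(q); q2['image']=g
ro=(280,130,335,195)
tcp=s['tcp_pos'];yaw=s['tcp_rot'][2]
def finger(tcp,yaw,sgn):
    T=(tcp[0],tcp[1],yaw); y0=sgn*.009; y1=sgn*.024
    return np.r_[rect(-.0095,.0095,y0,y1,tcp[2]-.025,T),rect(-.0095,.0095,y0,y1,tcp[2]+.03,T)]
a=draw(q2,'s',ro,9,[],'')
def grip(dx,dz=.0072):
    T=(tcp[0]+dx*np.cos(yaw),tcp[1]+dx*np.sin(yaw),yaw); z=tcp[2]-dz
    return [np.r_[rect(-.023,.023,-.009,.009,z-.013,T),rect(-.023,.023,-.009,.009,z+.013,T)]]
b=draw(q2,'s',ro,9,[finger(tcp,yaw,1),finger(tcp,yaw,-1)]+grip(-.0035)+model(tcp,yaw,-.0035)[2:3],'')
save(cv2.resize(np.hstack([a,b]),(800,473)),'s11.png')
E
```

```text
t 22.4 tcp [ 498.2 -136.7  142.2] rot [-3.1411e+00 -3.0000e-04 -3.0554e+00] F [-3.05  0.99 11.65] M [0.29 0.46 0.03] w 17.8 q [ 1.31  0.35 -1.25  1.88  0.37  1.17  1.58]
```

View pics/s11.png

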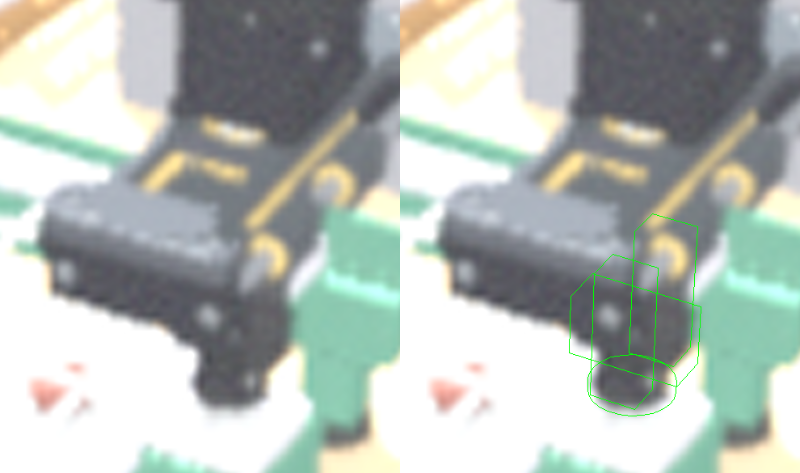

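Request:
move_arm([
  [[0,0,-0.5,0,0,0],[0,0.35,0,0,0,0.14],[0,0.35,0,0,0,0.14],[0,0,0,0,0,0]],
])

```text
time: 23.0
tcp_pos: [0.4985, -0.1358, 0.1423]
tcp_rot: [-3.141, 0.001, 2.945]
ft_force: [0.1, 0.4, 4.9]
width: 0.0178
```

```bash
python3 -c "
from h import *
state()"
```

```text
t 23.0 tcp [ 498.5 -135.8  142.3] rot [-3.1414e+00  1.2000e-03  2.9448e+00] F [0.07 0.42 4.88] M [ 0.33 -0.22  0.03] w 17.8 q [ 1.27  0.32 -1.19  1.88  0.32  1.16  1.33]
```

It turned freely by 16°, with low lateral force. I continue.

Request:
move_arm([
  [[0,0.35,0.2,0,0,0.14],[0,0.35,0,0,0,0.14],[0,0.35,0,0,0,0.14],[0,0,0,0,0,0]],
])

```text
time: 23.4
tcp_pos: [0.4993, -0.1344, 0.1423]
tcp_rot: [3.141, 0.002, 2.525]
ft_force: [0.3, 1.6, 6.3]
width: 0.0176
```

Request:
move_arm([
  [[0,0.35,0,0,0,0.14],[0,0.35,0,0,0,0.14],[0,0.35,0,0,0,0.14],[0,0,0,0,0,0]],
])

```text
time: 23.8
tcp_pos: [0.5001, -0.1335, 0.1423]
tcp_rot: [3.14, 0.001, 2.105]
ft_force: [1.2, 1.8, 6.4]
width: 0.018
```

```bash
python3 -c "
from h import *
state()"
```

```text
t 23.8 tcp [ 500.1 -133.5  142.3] rot [3.1395e+00 8.0000e-04 2.1054e+00] F [1.18 1.81 6.39] M [ 0.42 -0.42 -0.01] w 18.0 q [ 1.14  0.25 -1.03  1.88  0.24  1.14  0.56]
```

Request:
move_arm([
  [[0,0.4,0,0,0,0.14],[0,0.4,0,0,0,0.14],[0,0.4,0,0,0,0.14],[0,0.1,0,0,0,0.034],[0,0,0,0,0,0]],
])

```text
time: 24.3
tcp_pos: [0.5014, -0.133, 0.1423]
tcp_rot: [3.139, -0.0, 1.654]
ft_force: [1.2, 1.6, 6.2]
width: 0.0178
```

```bash
python3 - <<'E'
from tog import *
s=state(); im=snapshot('side')
save(draw(im,'s',(270,120,350,200),9,[],''),'s12.png')
E
```

```text
t 24.3 tcp [ 501.4 -133.   142.3] rot [ 3.1391e+00 -2.0000e-04  1.6537e+00] F [1.22 1.55 6.22] M [ 0.39 -0.42 -0.03] w 17.8 q [ 1.07  0.23 -0.95  1.88  0.21  1.13  0.13]
```

View pics/s12.png

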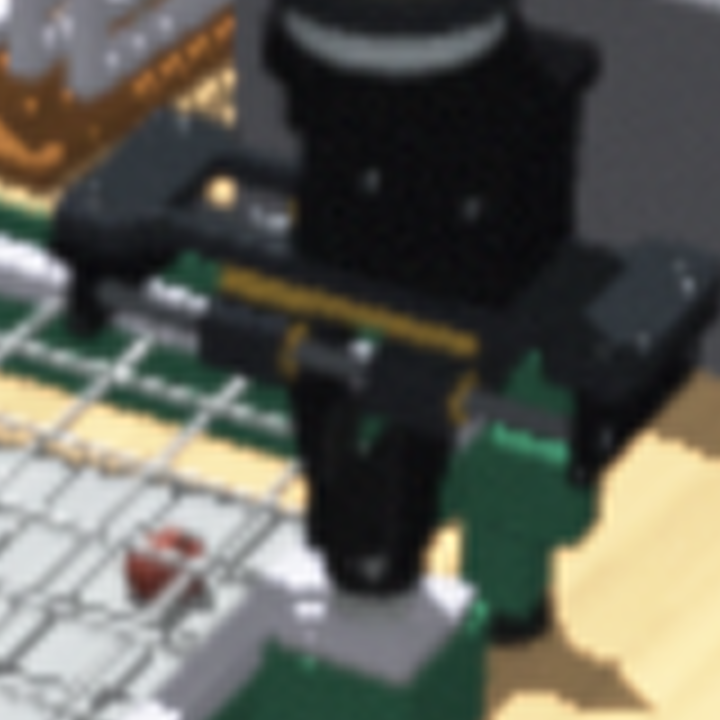

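It has turned a full 90° (tool yaw 1.654 against 1.651 wanted), still at z=0.1423 and pressed down. I let go.

Request:
move_arm([
  [[0,0,0,0,0,0],[0,0,0,0,0,0],[0,0,0,0,0,0],[0,0,0,0,0,0],[0,0,0,0,0,0]],
], jaw=0.6)

```text
time: 24.85
tcp_pos: [0.4996, -0.134, 0.1409]
tcp_rot: [-3.14, -0.0, 1.653]
ft_force: [-0.3, 0.8, 0.1]
width: 0.0487
```

```bash
python3 - <<'E'
from tog import *
s=state(); im=snapshot('side')
save(draw(im,'s',(270,120,350,200),9,[],''),'s13.png')
E
```

```text
t 24.85 tcp [ 499.6 -134.   140.9] rot [-3.1404e+00 -3.0000e-04  1.6535e+00] F [-0.29  0.77  0.14] M [-0.01 -0.16  0.02] w 48.7 q [ 1.08  0.23 -0.95  1.88  0.21  1.13  0.13]
```

View pics/s13.png

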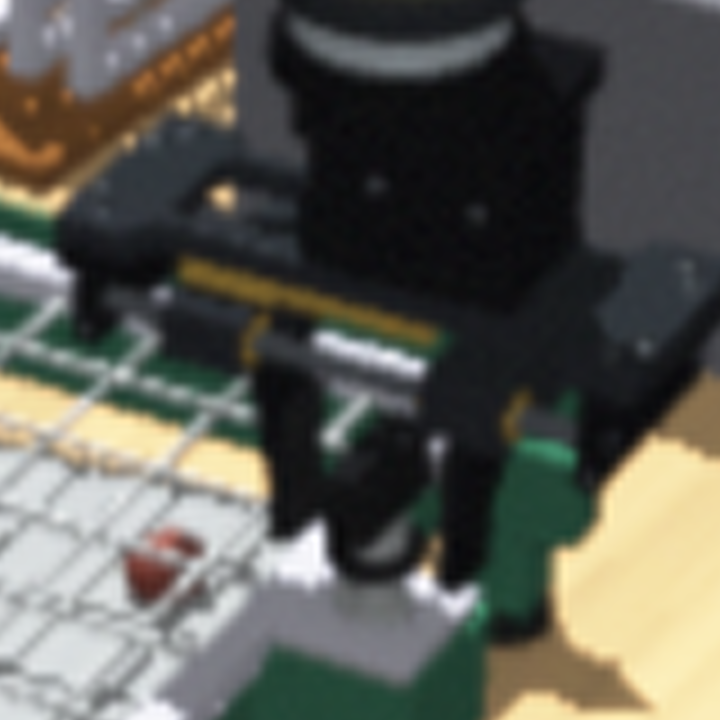

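It is free and standing crosswise at (375,510). I lift straight off and move away to check.

Request:
move_arm([
  [[0,0,-5,0,0,0],[0,0,-15,0,0,0],[0,0,-30,0,0,0],[0,0,-40,0,0,0],[0,0,-30,0,0,0],[40,0,0,0,0,0],[40,0,0,0,0,0],[40,0,0,0,0,0],[40,0,0,0,0,0],[40,0,0,0,0,0],[40,0,0,0,0,0],[0,0,0,0,0,0]],
])

```text
time: 26.1
tcp_pos: [0.4793, 0.1127, 0.2631]
tcp_rot: [3.14, -0.001, 1.664]
ft_force: [0.6, 1.1, -0.6]
width: 0.052
```

```bash
python3 - <<'E'
from tog import *
from fitlug import fit
s=state(); q=snapshot('side'); p=snapshot('top')
S=(.5014,-.136,.08)
save(draw(q,'s',(270,120,350,200),9,[],''),'s14.png')
save(draw(p,'s',(280,130,400,260),6,[],''),'t14.png')
save(q['image'],'s14f.png'); save(p['image'],'t14f.png')
r=fit(p,'top',[.5014,-.136,.08],100,160); print(r.x,r.fun)
E
```

```text
t 26.1 tcp [479.3 112.7 263.1] rot [ 3.1396e+00 -1.5000e-03  1.6644e+00] F [ 0.6   1.06 -0.63] M [ 0.03 -0.05 -0.04] w 52.0 q [ 0.92  0.03 -1.2   1.78  0.02  1.35 -0.19]
[ 0.50026443 -0.13591467  0.07949435] 0.06462523968942538
```

View pics/s14.png

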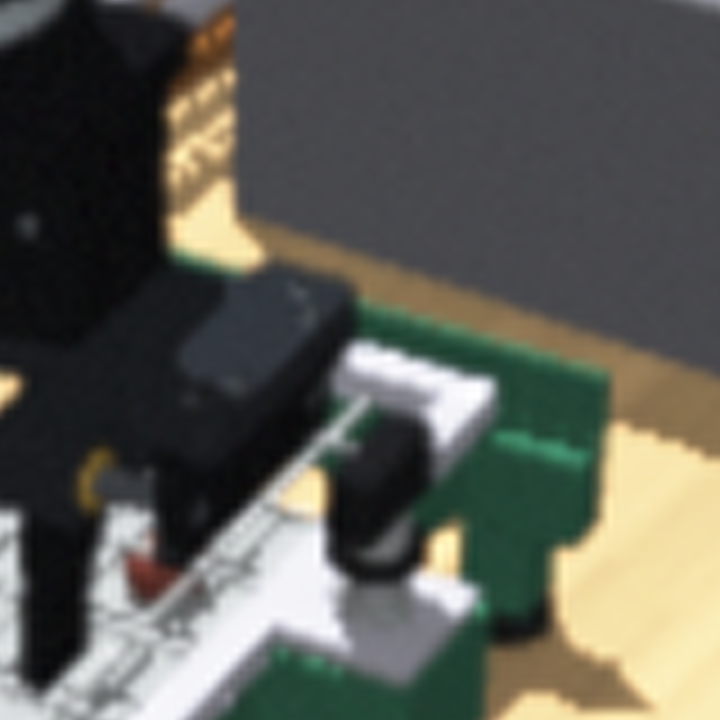

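View pics/t14.png

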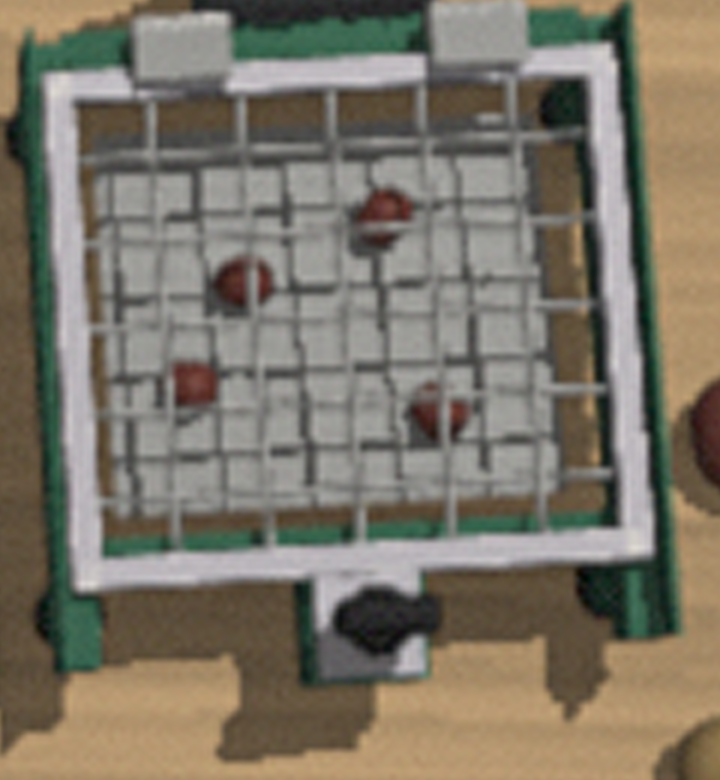

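View pics/s14f.png

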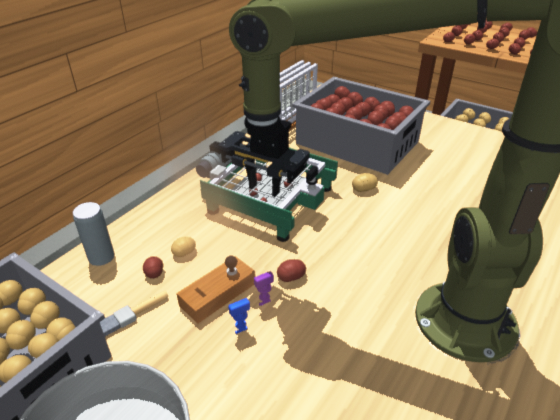

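```bash
python3 - <<'E'
from tog import *
q=snapshot('side'); p=snapshot('top'); 
th=np.linspace(0,2*np.pi,24,endpoint=False)
def toggle(x,y,yaw,zg):
    T=(x,y,yaw); cyl=lambda r,z0,z1: np.array([[x+r*np.cos(t),y+r*np.sin(t),z] for z in(z0,z1) for t in th])
    return [np.r_[rect(-.023,.023,-.009,.009,zg-.013,T),rect(-.023,.023,-.009,.009,zg+.013,T)],cyl(.017,zg-.028,zg-.023)]
def hull(cam,Xs,roi,ss=8):
    a,b,c,d=roi; m=np.zeros(((d-b)*ss,(c-a)*ss),np.float32)
    for X in Xs:
        h=cv2.convexHull(np.array([proj(cam,x) for x in X],np.float32))[:,0]
        cv2.fillPoly(m,[np.round(((h-[a,b]+.5)*ss-.5)*16).astype(np.int32)],1.,shift=4)
    return cv2.resize(m,(c-a,d-b),interpolation=cv2.INTER_AREA)
R1=(331,224,357,242); R2=(304,163,324,186)
def tgt(im,r,lo,hi): g=im[r[1]:r[3],r[0]:r[2]].astype(float).max(2); return np.clip((hi-g)/(hi-lo),0,1)
t1=tgt(p['image'],R1,40,62); t2=tgt(q['image'],R2,25,60)
def cost(v): return np.mean((hull(p,toggle(*v),R1)-t1)**2)+np.mean((hull(q,toggle(*v),R2)-t2)**2)
for zg in (.132,.135,.138,.141,.144,.147):
    f=lambda u:cost([u[0],u[1],u[2],zg])
    u0=[.5014,-.136,1.65]; r=minimize(f,u0,method='Nelder-Mead',options=dict(initial_simplex=[u0,[.504,-.136,1.65],[.5014,-.133,1.65],[.5014,-.136,1.75]],maxiter=200)); print(zg,np.round(r.x,4),round(r.fun,5))
a=draw(q,'',(290,150,340,200),8,toggle(.5014,-.136,1.65,.141),''); b=draw(p,'',(318,210,368,260),8,toggle(.5014,-.136,1.65,.141),'')
save(np.hstack([a,b]),'o15.png')
E
```

```text
0.132 [ 0.5009 -0.1375  1.8242] 0.24822
0.135 [ 0.5006 -0.1371  1.827 ] 0.24581
0.138 [ 0.5004 -0.1368  1.8375] 0.2506
0.141 [ 0.5005 -0.1367  1.8184] 0.24634
0.144 [ 0.4992 -0.1345  1.8242] 0.24825
0.147 [ 0.4984 -0.1337  1.8338] 0.25875
```

View pics/o15.png

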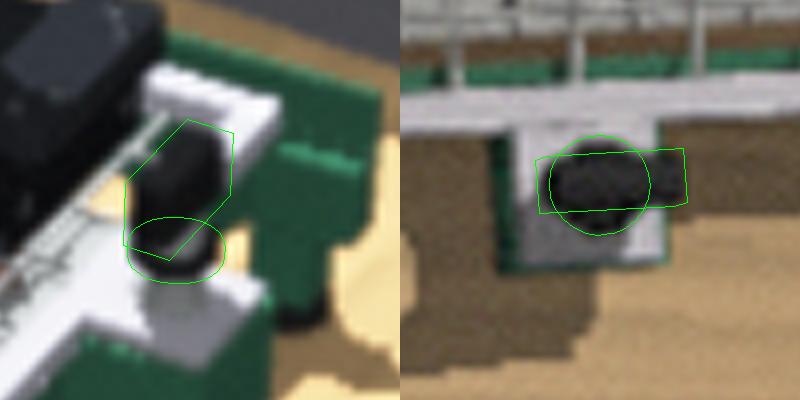

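The checks:
- The toggle stands crosswise, with its grip parallel to the front bar.
- Its flange rose about 5 mm from the pressed position. The expected rise with the bar in the V groove is 5.5 mm, against 2.5 mm if it were unseated.
- The screen is home.
- The pin is still in its block slot at (232,265).

I hand in.

```bash
python3 -c "
from h import *
print(arm.sign_off()); state()"
```

```text
the job is handed in; nothing more can be done
None
the job is handed in; nothing more can be done
```

The screen is home and held by the toggle, and the job is handed in at about 26 s of robot time. No verdict was reported.

- **Screen:** I pushed the front bar beside the lug until it stopped, about 33 mm of travel, and the force reached about 14 N at the stop.
- **Toggle:** I took the black toggle from the block and passed its bar through the lug slot. I pressed it about 17 mm until it bottomed at 11.6 N, turned it 90° while it was down, and let go.

**Final checks:**
- In both cameras the grip stands crosswise and parallel to the front bar. The flange rose about 5 mm after release, which fits the bar seated in its groove (5.5 mm expected, 2.5 mm if unseated).
- The pin is still in the block, and I saw no change in the potatoes or the brush.
- The gripper was clear and touching nothing at hand-in.

**Weak or failed checks:**
- The automatic fit of the toggle's final angle and height was inconclusive. The gripper was still in that view, and the fit gave an angle of about 1.82 rad against 1.65 expected. For the final angle and height I relied on the overlay and the measured rise.
- The last refit of the lug was also poor because the toggle covers it. It still put the slot within about 1 mm of the home position measured earlier.

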